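Clamp the test probes in the terminal block

ROBOT

A 6-joint arm with a two-finger parallel gripper is mounted at the origin on a cart in front of the work surface, level with it; the furniture and walls round the work are solid. World frame = base frame: x ahead of the robot, y to its left, z up, the work surface at z = 0. Lengths are in m, angles in rad, forces in N, time in s.
With the tool pointing down it reaches from about 0.375 to 0.975 m from the base axis. Payload 3.8 kg.
Tool frame: the origin (TCP) lies midway between the tips of the shut fingers; the grasp point (between the pads) lies 19 mm behind it; z points along the fingers, y is the line along which they close (so a half turn about z gives the same grasp; the last joint's range is limited). The gripper opens to 85 mm and grips with 20 to 120 N. Pads are 22 mm wide; open, the fingers measure 114 mm over their backs; the gripper's body (76 mm by 85 mm) begins 54 mm behind the grasp point. The pads swing forward as they close: fully open they stand 13 mm farther back than shut.
Start: joints at [1.125, 0.264, 1.604, -0, 1.274, -0.037], TCP at [0.268, 0.619, 0.231] pointing down, gripper open.
Joint ranges: [-2.63, 2.63], [-0.94, 2.18], [0.31, 2.57], [-1.31, 4.45], [0, 2.66], [-2.55, 2.55]. Speed limits (rad/s): [2.57, 2.57, 3.14, 3.14, 3.14, 3.14].

INTERFACE

Orientations are given as a rotation vector (axis times angle).
In Python, from workcell import read_state, vision, ticket gives the robot as it stands. The module is installed in compiled form; this text tells all that it offers.
- The arm moves only by the tool jog_arm, never from a script. Its arguments are lists of equal length, an entry for each row: "turn": the turn, a rotation vector about the tool's x, y, z in rad, a list of three; "delta_pos": the shift along the tool's x, y, z in m, a list of three; "gripper": the finger opening in m, from 0 to 0.0854. In form: {"turn": [[rx, ry, rz], ...], "delta_pos": [[dx, dy, dz], ...], "gripper": [gripper, ...]}. A call has 1 to 20 rows; each row shifts and turns the commanded pose from where the row before left it, along the tool's axes as they then stand; what a row does not reach is not made up. A row lasts 1/12 s, in which the tool goes at most 41.7 mm and 7.16 degrees, less where a joint would pass 70% of its speed; a pose out of reach is approached as far as the arm can. A call with a gripper value outside its range is refused whole. The fingers move at their own pace and stop on an object; "grip_force" is the grip in N (left out, the last holds). Time passes only in rows, so rows that do not move let the fingers close. It gives the time, the measured TCP pose, the force, the opening and the grip force at its end, in the units of the state.
- read_state(): the state, without advancing time (a new reading comes with each control period).
- vision.read_camera(name): name is "scene" or "top" or "wrist"; returns the picture (400x640x3 uint8, red, green, blue); there is no depth.
- vision.calibration(name): a dict with "vfov" (degrees; the focal length in pixels is half the picture's height over the tangent of half this angle, whatever the lens; pixels are square), "cx", "cy" (the principal point, pixels), "R" (3x3) and "t" (3): a world point X has camera coordinates R X + t; the wrist camera has in their place "mount" (4x4, takes a point from camera to tool coordinates, whose origin is the TCP and whose axes are the flange's). Camera axes: x right, y down, z forward; pixel columns grow to the right and rows downward; lengths in m; the calibration is good to about 2 mm. A picture is of the moment at which its call begins: read the wrist's pose just before it. calibration takes no time and is no camera call.
- ticket.finish_job(): hands the job in; it is judged then, once.
The state is a dict: "time": time; "q": joint angles; "joint_vel": joint speeds; "joint_torque": joint torques, N m; "tool_pos": TCP position; "tcp_rot": TCP orientation; "wrist_force": force on the tool from outside, world axes, zero at the start; "torque": the same for the moment, N m; "width": opening from 0.0 (shut) to 1.0 (fully open); "grip_force": force on a finger pad.
Only numpy, scipy, OpenCV 4.12 (cv2) and the standard library are available. Lean on these libraries where they do the work, as an engineer would, in place of code of your own. Each camera call takes 0.05 s, during which the arm holds its last target. There are 200 camera calls.

TASK

With the T-handle hex key, open both recessed clamp screws of the grey terminal block (turn the key in the well until it drops in, then anticlockwise until the screw stops), and with both open put every test probe from the black caddy fully home, upright, into the opening of its own colour. Then tighten both screws clockwise until they stop, even if an opening beside them stays empty, and leave the key standing in its blue stand, all the way down. Do not shove the multimeter or the blue-capped jar about.

Things in the scene. Friction and masses are not known exactly. Their poses are not given: they have to be found in the camera images.
- terminal_block: Grey plastic block fixed to the bench, 140 x 210 x 50 mm (x, y, z); origin at the centre of its underside. Four round probe openings (10 mm wide, going right through, with a 2 mm chamfer) in a row on the far half of its top, 50 mm apart, each with a coloured ring and tile; two 30 mm wide screw wells in the near half, 100 mm apart and 65 mm nearer the robot than the row of openings (block x -35 mm against +30 mm).
- opening_red (a point): Mouth centre of the red-ringed opening, level with the block's top (50 mm up); axes as the block's, z up.
- opening_yellow (a point): The same for the yellow opening.
- opening_green (a point): The same for the green opening.
- opening_blue (a point): The same for the blue opening.
- well_1 (a point): Mouth centre of the screw well between the red and yellow openings, level with the block's top. The well is round, 30 mm wide, with a 2 mm chamfer. 14 mm below the mouth lies the screw head with a hexagon socket 25.5 mm across flats and 14 mm deep (socket floor 28 mm below the mouth).
- well_2 (a point): The same for the screw well between the green and blue openings.
- clamp_1 (a joint): How far the screw in well_1 is turned clockwise seen from above, rad: 0 is fully open (hard stop), 1.2 fully tight (hard stop); it starts tight, between 1.05 and 1.2. Friction about 0.12 N m, stays where it is left. It does not tell the angle of the hexagon socket, which is unknown and differs every time: the key (24 mm across flats) drops in only within about 0.1 rad of fitting, repeating every 60 degrees, and has about 0.1 rad of play each way once in.
- clamp_2 (a joint): The same for the screw in well_2.
- caddy: Black caddy with orange side strips, loose, 0.9 kg, 210 x 64 x 42 mm (x, y, z), origin at the centre of its underside; holds the probes upright in a row along its x axis, in 11 mm square through holes at x = -75, -25, 25 and 75 mm, in any order. It may be knocked aside with the probes in it.
- probe_red: Test probe with a red handle, 50 g. Origin on the underside of its shoulder; z up along the handle. Handle 20 x 20 mm square from 5 to 65 mm above the origin (sides along the probe's x and y), black shoulder 27 x 27 x 5 mm; steel pin 8 mm thick reaching 28 mm below the origin, tapered tip. Fully home the shoulder rests on the block's top. May be absent.
- probe_yellow: The same with a yellow handle. May be absent.
- probe_green: The same with a green handle. May be absent.
- probe_blue: The same with a blue handle. May be absent.
- hex_key: T-handle hex key, 0.3 kg, 142 mm tall, stands upright in its stand; origin at the centre of its lower end, z up along the shank. Lower 34 mm: hexagon 24 mm across flats (27.7 mm over corners, two corners along the key's x axis) with flat end; above it a 14 mm shank; cross bar 100 x 18 x 20 mm along the key's x axis, its middle 132 mm above the origin.
- key_stand: Blue stand fixed to the bench, 80 x 80 x 55 mm, origin at the centre of its underside; a round hole 31 mm wide from its top down to a floor 10 mm above the bench takes the key at any turn.
- stand_floor (a point): Centre of the floor of the stand's hole, where the key's lower end rests; z up.
- multimeter: Orange hand multimeter, 134 x 68 x 44 mm, lying behind the block; bystander.
- jar_b: Jar with a blue screw cap, 36 mm wide, 48 mm tall, standing to the right of the block; bystander.

How it is judged:
By the outcome, as a careful person would: the job done as asked, in the order asked, and still so for the second after the job is handed in, with the robot touching nothing.
Of probe_red, probe_yellow, probe_green, probe_blue only 2 to 4 are there at a start; the rules pass over those that are not, and their reading is None.
At some moment in a run one of caddy may be knocked a few centimetres aside while the robot is not near it.
It also fails if it takes over 210 s, if anything falls off the work surface, if the arm or the gripper's body presses on something with over 40 N, if the wrist force passes 120 N, or if a joint passes its speed limit or range.

## Working session

There is one attempt and no reset: what is moved stays moved. The work goes in short steps, Python scripts to look and compute and a tool call to move; the robot and the scene stay as the last step left them, time stands still between calls to the robot, and variables do not carry over. Pictures are saved under pics/ and viewed, at most 14 in all, crops included, and the job is handed in when it is done.

Besides the shell and the picture viewer there is one more tool, called after "Emit:" by a JSON object that holds its "api" and its "payload", one argument or row to a line. jog_arm: Moves the arm, as the interface text tells. Its arguments: {"type":"object","properties":{"turn":{"type":"array","items":{"type":"array","items":{"type":"number"}}},"delta_pos":{"type":"array","items":{"type":"array","items":{"type":"number"}}},"gripper":{"type":"array","items":{"type":"number"}},"grip_force":{"type":"number"}},"required":["turn","delta_pos","gripper"]}

```bash
mkdir -p pics
cat > h.py <<'E'
import numpy as np, cv2
from scipy.spatial.transform import Rotation as Rn
from workcell import read_state, vision, ticket
def cam(name):
    s=read_state(); im=vision.read_camera(name); c=vision.calibration(name)
    f=200/np.tan(np.radians(c["vfov"])/2)
    if name=="wrist":
        T=np.eye(4);T[:3,:3]=Rn.from_rotvec(s["tcp_rot"]).as_matrix();T[:3,3]=s["tool_pos"]
        M=T@np.array(c["mount"]); R=M[:3,:3].T; t=-R@M[:3,3]
    else: R=np.array(c["R"]);t=np.array(c["t"])
    return dict(im=im,f=f,cx=c["cx"],cy=c["cy"],R=R,t=t,o=-R.T@t)
def ray(c,u,v):
    d=c["R"].T@np.array([(u-c["cx"])/c["f"],(v-c["cy"])/c["f"],1]); return d
def onz(c,u,v,z):
    d=ray(c,u,v); return c["o"]+d*(z-c["o"][2])/d[2]
def proj(c,X):
    p=c["R"]@np.array(X)+c["t"]; return np.array([c["cx"]+c["f"]*p[0]/p[2],c["cy"]+c["f"]*p[1]/p[2]])
def tri(obs):
    A=np.zeros((3,3));b=np.zeros(3)
    for c,u,v in obs:
        d=ray(c,u,v);d/=np.linalg.norm(d);P=np.eye(3)-np.outer(d,d);A+=P;b+=P@c["o"]
    X=np.linalg.solve(A,b);return X,[np.linalg.norm(proj(c,X)-[u,v]) for c,u,v in obs]
def save(c,n,crop=None,s=1):
    im=c["im"][:,:,::-1]
    if crop: im=im[crop[1]:crop[3],crop[0]:crop[2]]
    cv2.imwrite("pics/"+n,cv2.resize(im,None,fx=s,fy=s,interpolation=cv2.INTER_CUBIC))
E
python3 - <<'E'
from h import *
np.set_printoptions(precision=3,suppress=True)
for n in("scene","top","wrist"):
    c=cam(n);save(c,n+"0.png");print(n,vision.calibration(n)["vfov"],c["f"],c["cx"],c["cy"],c["o"],c["R"].tolist())
print(vision.calibration("wrist"))
print(read_state())
E
```

```text
scene 52.401337863832374 406.44169081423877 322.4318912045729 199.73497304316584 [-0.099  0.4    0.63 ] [[-0.49585188732211444, -0.868241579854672, 0.016954788425704595], [-0.510059657479087, 0.2753821026168065, -0.8148643097906935], [0.7028300304137649, -0.4126999594981926, -0.5794037381470509]]
top 49.64484736461857 432.39514711602345 321.00074945468526 199.834171577122 [ 0.408 -0.007  1.173] [[0.0219292373628072, -0.999623858009878, -0.016469700851351993], [-0.9872236487620255, -0.01905075748675713, -0.15819777483951547], [0.15782450973685588, 0.019728434723214432, -0.9872700810769527]]
wrist 68.39107885062585 294.34035176013003 321.86866306704314 202.7695928196375 [0.206 0.647 0.372] [[0.39712531597413114, 0.9177623882590568, -0.001918882351287219], [0.8839540313464376, -0.3819321345821817, 0.26972785365972085], [0.24681319632229565, -0.10881196290174067, -0.962934682546351]]
{'vfov': 68.39107885062585, 'cx': 321.86866306704314, 'cy': 202.7695928196375, 'mount': array([[ 0.   , -0.963, -0.27 ,  0.068],
       [ 1.   ,  0.   ,  0.   ,  0.001],
       [-0.   , -0.27 ,  0.963, -0.142],
       [ 0.   ,  0.   ,  0.   ,  1.   ]])}
{'time': 0.15, 'q': array([ 1.125,  0.265,  1.605, -0.   ,  1.274, -0.037]), 'joint_vel': array([ 0.002, -0.002, -0.006, -0.   , -0.   ,  0.001]), 'joint_torque': array([  0.   , -51.59 , -36.796,   0.   ,   0.008,  -0.   ]), 'tool_pos': array([0.268, 0.619, 0.23 ]), 'tcp_rot': array([-0.638, -3.076,  0.003]), 'wrist_force': array([ 0.386,  1.118, -0.34 ]), 'torque': array([ 0.006,  0.036, -0.044]), 'grip_force': 0.0, 'width': 1.0014812331835934}
```

View pics/scene0.png

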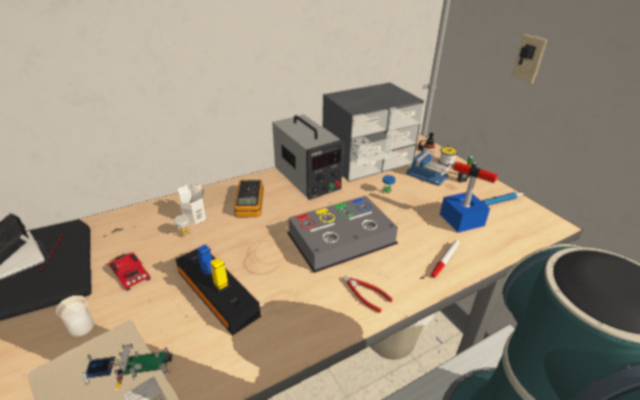

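View pics/top0.png

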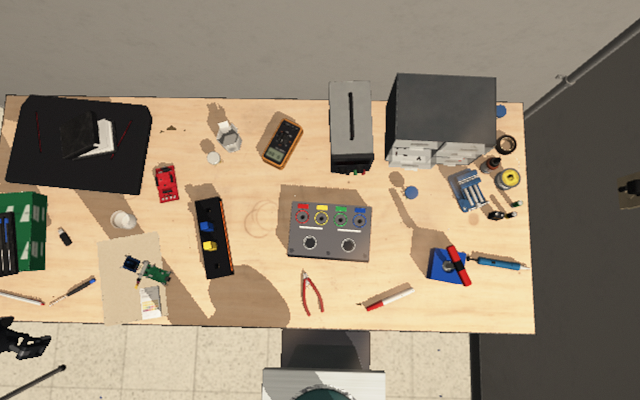

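The top view shows blue (206,227) and yellow (209,245) probes in the caddy, the rings at (303..360, 212..218), wells at (310,243) and (348,245), and the key bar at (458,265). The scene view agrees: only two probes are present.

```bash
cat >> h.py <<'E'
np.set_printoptions(precision=4,suppress=True)
HUE={"red":(172,8),"yellow":(22,34),"green":(45,80),"blue":(100,125),"orange":(9,18)}
def mask(im,col,s=120,v=60):
    h=cv2.cvtColor(im,cv2.COLOR_RGB2HSV);a,b=HUE[col];H=h[...,0]
    m=((H>=a)&(H<=b)) if a<=b else ((H>=a)|(H<=b))
    return (m&(h[...,1]>s)&(h[...,2]>v)).astype(np.uint8)
def blobs(im,col,roi,amin=8,**k):
    x0,y0,x1,y1=roi;m=mask(im[y0:y1,x0:x1],col,**k)
    n,l,st,ce=cv2.connectedComponentsWithStats(m)
    return [(st[i][4],np.round(ce[i]+[x0,y0],1),st[i][:4]+[x0,y0,0,0],cv2.minAreaRect(np.argwhere(l==i)[:,::-1].astype(np.float32)+[x0,y0])) for i in range(1,n) if st[i][4]>=amin]
E
python3 - <<'E'
from h import *
T=cam("top");S=cam("scene")
for nm,c,cols in(("top",T,{"red":[(285,195,375,265),(430,240,475,290)],"yellow":[(285,195,375,265),(190,190,240,285)],"green":[(285,195,375,265)],"blue":[(285,195,375,265),(190,190,240,285),(420,240,475,290),(400,180,425,205)],"orange":[(190,190,240,285)]}),
 ("scene",S,{"red":[(285,195,400,270),(450,150,500,190)],"yellow":[(285,195,400,270),(170,240,265,330)],"green":[(285,195,375,265)],"blue":[(285,195,400,270),(170,240,265,330),(435,185,495,235)],"orange":[(170,240,265,330)]})):
  for col,rs in cols.items():
    for r in rs:
      for b in blobs(c["im"],col,r): print(nm,col,b[0],b[1],b[2],np.round(b[3][2],1),np.round(b[3][1],1),onz(c,*b[1],0.05))
save(T,"t1.png",(180,180,380,290),4)
E
```

```text
Traceback (most recent call last):
  File "h.py", line 36, in blobs
    return [(st[i][4],np.round(ce[i]+[x0,y0],1),st[i][:4]+[x0,y0,0,0],cv2.minAreaRect(np.argwhere(l==i)[:,::-1].astype(np.float32)+[x0,y0])) for i in range(1,n) if st[i][4]>=amin]
                                                                      ~~~~~~~~~~~~~~~^^^^^^^^^^^^^^^^^^^^^^^^^^^^^^^^^^^^^^^^^^^^^^^^^^^^^^
cv2.error: OpenCV(4.12.0) /io/opencv/modules/imgproc/src/convhull.cpp:143: error: (-215:Assertion failed) total >= 0 && (depth == CV_32F || depth == CV_32S) in function 'convexHull'
```

```bash
sed -i 's/np.argwhere(l==i)\[:,::-1\].astype(np.float32)+\[x0,y0\]/(np.argwhere(l==i)[:,::-1]+[x0,y0]).astype(np.float32)/' h.py
python3 - <<'E'
from h import *
T=cam("top");S=cam("scene")
for nm,c,cols in(("top",T,{"red":[(285,195,375,265),(430,240,475,290)],"yellow":[(285,195,375,265),(190,190,240,285)],"green":[(285,195,375,265)],"blue":[(285,195,375,265),(190,190,240,285),(420,240,475,290),(400,180,425,205)],"orange":[(190,190,240,285)]}),
 ("scene",S,{"red":[(285,195,400,270),(450,150,500,190)],"yellow":[(285,195,400,270),(170,240,265,330)],"green":[(285,195,375,265)],"blue":[(285,195,400,270),(170,240,265,330),(435,185,495,235)],"orange":[(170,240,265,330)]})):
  for col,rs in cols.items():
    for r in rs:
      for b in blobs(c["im"],col,r): print(nm,col,b[0],b[1],b[2],np.round(b[3][2],1),np.round(b[3][1],1),onz(c,*b[1],0.05))
E
```

```text
top red 53 [303.1 205.8] [297 203  12   6] 6.3 [11.2  4.6] [0.571  0.0617 0.05  ]
top red 53 [301.8 215.8] [295 210  14  13] 90.0 [12. 13.] [0.5445 0.0644 0.05  ]
top red 133 [453.  253.1] [446 245  14  17] 63.4 [17.4  8. ] [ 0.4559 -0.3268  0.05  ]
top red 135 [464.4 277.3] [458 269  14  17] 65.6 [17.  8.] [ 0.3954 -0.354   0.05  ]
top yellow 56 [321.7 207.1] [316 205  12   5] 90.0 [ 4. 11.] [0.5686 0.0128 0.05  ]
top yellow 56 [320.7 217.5] [314 211  14  14] 90.0 [13. 13.] [0.5411 0.0148 0.05  ]
top yellow 126 [209.5 245.6] [203 241  14  11] 90.0 [10. 13.] [0.4619 0.302  0.05  ]
top green 40 [340.5 208.5] [336 207  10   4] 90.0 [3. 9.] [ 0.5658 -0.0365  0.05  ]
top blue 45 [359.8 209.8] [355 208  10   5] 90.0 [4. 9.] [ 0.5634 -0.0871  0.05  ]
top blue 116 [206.  226.4] [200 221  14  11] 90.0 [10. 13.] [0.5116 0.3143 0.05  ]
top blue 590 [442.9 267.9] [430 249  32  35] 9.5 [31.9 31.2] [ 0.4178 -0.3001  0.05  ]
top blue 58 [462.2 257.2] [458 252   8  14] 69.4 [13.9  6.2] [ 0.446  -0.3499  0.05  ]
top blue 22 [408.1 189.1] [405 187   9   6] 51.3 [3.  9.4] [ 0.6208 -0.2136  0.05  ]
top
[... 346 characters left out ...]
 red 186 [487.  175.4] [477 169  21  14] 18.4 [19.9  9.5] [ 0.4912 -0.4645  0.05  ]
scene yellow 108 [324.2 213.9] [316 208  19  15] 45.0 [19.1 12. ] [0.5532 0.012  0.05  ]
scene yellow 420 [219.2 274. ] [211 258  18  32] 78.7 [31.2 15.9] [0.4837 0.2881 0.05  ]
scene green 24 [339.8 205.5] [335 204  10   4] 78.7 [2.4 9.2] [ 0.5641 -0.0379  0.05  ]
scene blue 24 [357.7 200.4] [353 199  10   4] 76.0 [2.4 9.2] [ 0.5612 -0.088   0.05  ]
scene blue 299 [204.4 259.2] [197 246  16  29] 76.0 [28.4 13.6] [0.538  0.3013 0.05  ]
scene blue 1258 [465. 212.] [441 194  54  37] 9.5 [51.  36.7] [ 0.3994 -0.2874  0.05  ]
scene orange 393 [203.1 297. ] [177 266  52  62] 49.1 [78.8  5.2] [0.4419 0.3321 0.05  ]
```

Emit:
{"api": "jog_arm", "payload": {
  "turn": [
    [0,0,0.122],
    [0,0,0.122],
    [0,0,0.122],
    [0,0,0.122],
    [0,0,0.122],
    [0,0,0.122],
    [0,0,0.122],
    [0,0,0.122],
    [0,0,0.122],
    [0,0,0.122],
    [0,0,0.122],
    [0,0,0.122],
    [0,0,0.122],
    [0,0,0.122],
    [0,0,0.122],
    [0,0,0.122],
    [0,0,0.122],
    [0,0,0.122],
    [0,0,0.122]
  ],
  "delta_pos": [
    [0,0,0],
    [0,0,0],
    [0,0,0],
    [0,0,0],
    [0,0,0],
    [0,0,0],
    [0,0,0],
    [0,0,0],
    [0,0,0],
    [0,0,0],
    [0,0,0],
    [0,0,0],
    [0,0,0],
    [0,0,0],
    [0,0,0],
    [0,0,0],
    [0,0,0],
    [0,0,0],
    [0,0,0]
  ],
  "gripper": [0.085,0.085,0.085,0.085,0.085,0.085,0.085,0.085,0.085,0.085,0.085,0.085,0.085,0.085,0.085,0.085,0.085,0.085,0.085]
}}

```text
time: 1.93
tool_pos: [0.2683, 0.6194, 0.2313]
tcp_rot: [3.076, 0.638, -0.0]
wrist_force: [0.2, -0.5, 0.3]
width: 0.991
grip_force: 0.0
```

Emit:
{"api": "jog_arm", "payload": {
  "turn": [
    [0,0,0],
    [0,0,0],
    [0,0,0],
    [0,0,0],
    [0,0,0],
    [0,0,0],
    [0,0,0],
    [0,0,0],
    [0,0,0],
    [0,0,0],
    [0,0,0],
    [0,0,0],
    [0,0,0],
    [0,0,0],
    [0,0,0],
    [0,0,0],
    [0,0,0],
    [0,0,0],
    [0,0,0],
    [0,0,0]
  ],
  "delta_pos": [
    [-0.0036,0.0372,-0.001],
    [-0.0036,0.0372,-0.001],
    [-0.0036,0.0372,-0.001],
    [-0.0036,0.0372,-0.001],
    [-0.0036,0.0372,-0.001],
    [-0.0036,0.0372,-0.001],
    [-0.0036,0.0372,-0.001],
    [-0.0036,0.0372,-0.001],
    [-0.0036,0.0372,-0.001],
    [-0.0036,0.0372,-0.001],
    [-0.0036,0.0372,-0.001],
    [-0.0036,0.0372,-0.001],
    [-0.0036,0.0372,-0.001],
    [-0.0036,0.0372,-0.001],
    [-0.0036,0.0372,-0.001],
    [-0.0036,0.0372,-0.001],
    [-0.0036,0.0372,-0.001],
    [-0.0036,0.0372,-0.001],
    [0,0,0],
    [0,0,0]
  ],
  "gripper": [0.085,0.085,0.085,0.085,0.085,0.085,0.085,0.085,0.085,0.085,0.085,0.085,0.085,0.085,0.085,0.085,0.085,0.085,0.085,0.085]
}}

```text
time: 3.6
tool_pos: [0.4792, -0.0214, 0.2494]
tcp_rot: [-3.076, -0.64, -0.0]
wrist_force: [-0.1, -0.5, 0.2]
width: 0.997
grip_force: 0.0
```

```bash
cat >> h.py <<'E'
def pose():
    s=read_state();R=Rn.from_rotvec(s["tcp_rot"]).as_matrix();return s["tool_pos"],R,np.arctan2(R[1,1],R[0,1]),s
def need(x,y,z,psi=None):
    """tool z-turn to psi (world angle of tool y) and then shift in turned tool axes, incl. small levelling turn"""
    p,R,ps,s=pose(); psi=ps if psi is None else psi
    Rt=np.array([[-np.sin(psi),np.cos(psi),0],[np.cos(psi),np.sin(psi),0],[0,0,-1]])
    if np.linalg.det(Rt)<0: Rt[:,0]*=-1
    rv=Rn.from_matrix(R.T@Rt).as_rotvec(); d=Rt.T@(np.array([x,y,z])-p)
    print("at",p,"psi",ps,"q6",s["q"][5],"| turn",rv,"then shift",d)
E
python3 - <<'E'
from h import *
p,R,ps,s=pose();print(p,ps,s["q"],R[:,2])
W=cam("wrist");save(W,"w1.png");np.savez("w1.npz",**W)
T=cam("top");S=cam("scene")
print("bar",tri([(T,458.7,265.2),(S,474.5,171.5)]))
print(onz(T,453,253.1,.142),onz(T,464.4,277.3,.142))
print("yel",tri([(T,209.5,245.6),(S,219,263)]),onz(T,209.5,245.6,.107),"blue",onz(T,206,226.4,.107))
E
```

```text
[ 0.4792 -0.0214  0.2494] -1.1603287809554024 [-0.0966 -0.124   1.9839  0.0001  1.2816  1.0637] [ 0.0001  0.0001 -1.    ]
bar (array([ 0.4236, -0.3135,  0.1425]), [np.float64(0.3295269863100532), np.float64(0.3369246770195293)])
[ 0.452  -0.3006  0.142 ] [ 0.3964 -0.3256  0.142 ]
yel (array([0.4598, 0.2888, 0.1002]), [np.float64(0.29486214677526335), np.float64(0.4021785535232235)]) [0.4592 0.2863 0.107 ] blue [0.5064 0.298  0.107 ]
```

View pics/w1.png

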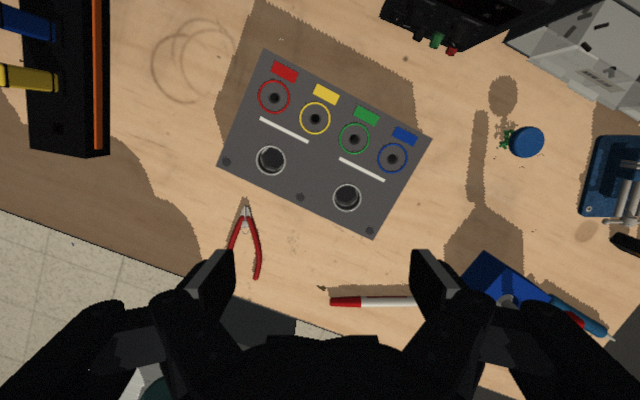

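The wrist view shows the four rings: red (274,97), yellow (315,118), green (354,138), blue (393,157), and the wells at (271,160) and (347,198).

```bash
cat >> h.py <<'E'
def ring(c,col,u,v,r=24,s=110,vv=50):
    x0,y0=int(u-r),int(v-r);m=mask(c["im"][y0:y0+2*r,x0:x0+2*r],col,s,vv)
    cs,_=cv2.findContours(m,cv2.RETR_EXTERNAL,cv2.CHAIN_APPROX_NONE)
    k=max(cs,key=lambda q:len(q) if np.linalg.norm(q.reshape(-1,2).mean(0)-r)<8 else 0)
    e=cv2.fitEllipse(k);return np.array(e[0])+[x0,y0],e[1]
def fit2d(P,Q):
    """rigid 2D fit world=R P+t"""
    a,b=P.mean(0),Q.mean(0);H=(P-a).T@(Q-b);th=np.arctan2(H[0,1]-H[1,0],H[0,0]+H[1,1])
    R=np.array([[np.cos(th),-np.sin(th)],[np.sin(th),np.cos(th)]]);return th,R,b-R@a
E
python3 - <<'E'
from h import *
c=dict(np.load("w1.npz"))
Q=[]
for col,u,v in(("red",274,97),("yellow",315,118),("green",354,138),("blue",393,157)):
    e=ring(c,col,u,v);Q.append(onz(c,*e[0],.05)[:2]);print(col,e,Q[-1])
P=np.array([[.03,.075],[.03,.025],[.03,-.025],[.03,-.075]])
th,R,t=fit2d(P,np.array(Q));print("yaw",th,"org",t,"res",(P@R.T+t-Q)*1e3)
for w in([-.035,.05],[-.035,-.05]):
    X=R@w+t;print("well",X,proj(c,[*X,.05]),proj(c,[*X,.036]))
im=c["im"][130:230,240:380].astype(float)
g=np.clip((im/255)**.45*255,0,255).astype(np.uint8)
cv2.imwrite("pics/w1w.png",cv2.resize(g[:,:,::-1],None,fx=5.5,fy=5.5,interpolation=cv2.INTER_CUBIC))
E
```

```text
red (array([273.4515,  96.4093]), (31.207788467407227, 33.6885871887207)) [0.5449 0.0653]
yellow (array([314.4418, 117.7631]), (31.11956214904785, 32.34394454956055)) [0.5422 0.0154]
green (array([353.8682, 138.0722]), (29.521278381347656, 30.530508041381836)) [ 0.5397 -0.0344]
blue (array([392.0357, 157.8488]), (28.467601776123047, 30.594266891479492)) [ 0.5371 -0.0843]
yaw -0.05204156847978057 org [ 0.511  -0.0079] res [[-0.0414  0.062 ]
 [ 0.0835  0.0901]
 [-0.0286 -0.0957]
 [-0.0135 -0.0564]]
well [0.4787 0.0438] [270.2791 159.9086] [272.2387 158.4182]
well [ 0.4735 -0.056 ] [346.686  197.2544] [345.768  194.4378]
```

View pics/w1w.png

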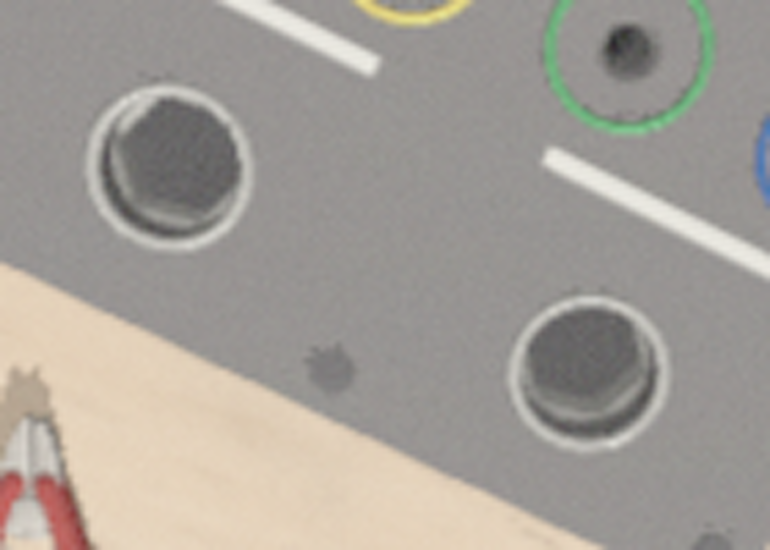

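Emit:
{"api": "jog_arm", "payload": {
  "turn": [
    [0,0,0],
    [0,0,0],
    [0,0,0],
    [0,0,0],
    [0,0,0],
    [0,0,0],
    [0,0,0],
    [0,0,0]
  ],
  "delta_pos": [
    [-0.0107,-0.0026,0.0248],
    [-0.0107,-0.0026,0.0248],
    [-0.0107,-0.0026,0.0248],
    [-0.0107,-0.0026,0.0248],
    [-0.0107,-0.0026,0.0248],
    [-0.0107,-0.0026,0.0248],
    [0,0,0],
    [0,0,0]
  ],
  "gripper": [0.085,0.085,0.085,0.085,0.085,0.085,0.085,0.085]
}}

```text
time: 4.42
tool_pos: [0.4121, -0.0298, 0.0995]
tcp_rot: [-3.072, -0.649, 0.005]
wrist_force: [0.8, -0.1, 0.1]
width: 0.996
grip_force: 0.0
```

Run:
```python
from h import *
print(pose()[0],pose()[2])
c=cam("wrist");np.savez("w2.npz",**c)
d=dict(np.load("w1.npz"))
Q=[]
for col,x in(("red",(.5449,.0653)),("yellow",(.5422,.0154)),("green",(.5397,-.0344)),("blue",(.5371,-.0843))):
    u=proj(c,[*x,.05]);u0=proj(d,[*x,.05])
    try:
        e=ring(c,col,*u,40);print(col,u,e,tri([(c,*e[0]),(d,*ring(d,col,*u0)[0])]));Q.append(e[0])
    except Exception as ex: print(col,u,ex)
o=[]
for w in((.4787,.0438),(.4735,-.056)):
    # rectify plane z=0.036 to metric image: rows -> -x, cols -> -y, 0.1 mm/px
    k=.022;src=np.float32([proj(c,[w[0]+a*k,w[1]+b*k,.036]) for a,b in((1,1),(1,-1),(-1,-1),(-1,1))])
    H=cv2.getPerspectiveTransform(src,np.float32([[0,0],[390,0],[390,390],[0,390]]))
    g=cv2.warpPerspective(c["im"],H,(390,390),flags=cv2.INTER_CUBIC);o.append(np.clip((g/255.)**.45*255,0,255).astype(np.uint8))
cv2.imwrite("pics/wells.png",np.hstack(o)[:,:,::-1])
```

```text
[ 0.4121 -0.0298  0.0995] -1.154163817365292
red [261.5175 -52.9836] max() iterable argument is empty
yellow [342.7228  -4.8388] OpenCV(4.12.0) /io/opencv/modules/imgproc/src/color.cpp:199: error: (-215:Assertion failed) !_src.empty() in function 'cvtColor'

green [418.1969  39.4731] (array([418.1225,  39.3176]), (57.79429626464844, 66.85946655273438)) (array([ 0.5397, -0.0343,  0.0501]), [np.float64(0.03802345346919355), np.float64(0.019553876529974767)])
blue [488.6106  81.0186] (array([488.4966,  80.9536]), (54.309852600097656, 64.48611450195312)) (array([ 0.5371, -0.0843,  0.0499]), [np.float64(0.08663948344817851), np.float64(0.04534152516722427)])
```

View pics/wells.png

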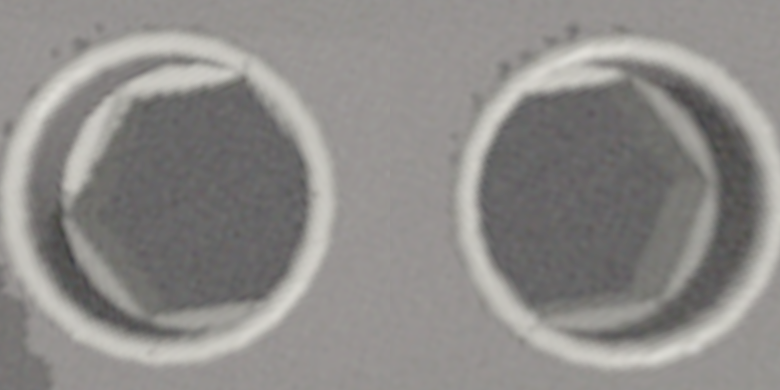

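The rectified wells show both hexagons clearly. Their corners lie at about 36° modulo 60° in world axes (left corner (65,208), top corner (243,72); right corner (710,182)). Next I fetch the key.

Emit:
{"api": "jog_arm", "payload": {
  "turn": [
    [0,0,0],
    [0,0,0],
    [0,0,0],
    [0,0,0],
    [0,0,0],
    [0,0,0],
    [0,0,0],
    [0,0,0],
    [0,0,0],
    [0,0,0],
    [0,0,0],
    [0,0,0],
    [0,0,0],
    [0,0,0]
  ],
  "delta_pos": [
    [0,0,-0.0375],
    [0,0,-0.0375],
    [0,0,-0.0375],
    [0,0,-0.0375],
    [-0.013,0.033,0],
    [-0.013,0.033,0],
    [-0.013,0.033,0],
    [-0.013,0.033,0],
    [-0.013,0.033,0],
    [-0.013,0.033,0],
    [-0.013,0.033,0],
    [-0.013,0.033,0],
    [0,0,0],
    [0,0,0]
  ],
  "gripper": [0.085,0.085,0.085,0.085,0.085,0.085,0.085,0.085,0.085,0.085,0.085,0.085,0.085,0.085]
}}

```text
time: 5.63
tool_pos: [0.4266, -0.3169, 0.253]
tcp_rot: [3.072, 0.643, 0.004]
wrist_force: [-0.2, 0.3, 0.2]
width: 0.996
grip_force: 0.0
```

Run:
```python
from h import *
p,R,ps,s=pose();print(p,ps,R[:,2])
c=cam("wrist");save(c,"w3.png")
np.savez("w3.npz",**c)
u=proj(c,[.4236,-.3135,.152]);print("exp",u)
for b in blobs(c["im"],"red",(150,50,500,350),200): print(b[0],b[1],b[2],b[3],onz(c,*b[1],.152))
```

```text
[ 0.4266 -0.3169  0.253 ] -1.1582284187483947 [ 0.0032 -0.0023 -1.    ]
exp [316.7522 206.154 ]
932 [315.4 167.2] [305 144  22  47] ((315.55047607421875, 167.0149688720703), (46.37424850463867, 20.555252075195312), 88.09085083007812) [ 0.454  -0.2991  0.152 ]
288 [163.4 192.6] [150 187  28  12] ((163.5, 192.5), (11.0, 27.0), 90.0) [ 0.3825 -0.1896  0.152 ]
751 [316.5 234.8] [307 216  20  39] ((316.5, 235.0), (38.0, 19.0), 90.0) [ 0.3993 -0.3238  0.152 ]
```

View pics/w3.png

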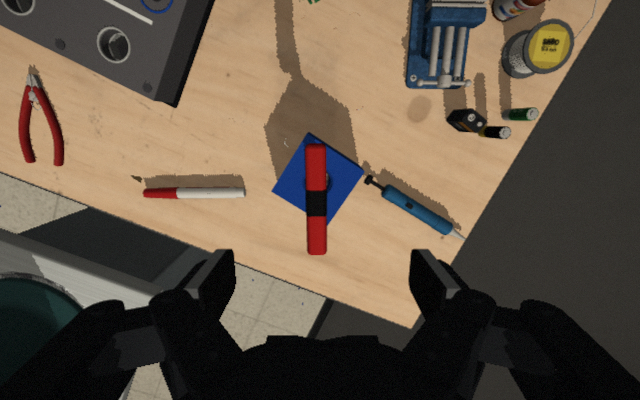

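The wrist view shows the bar vertical in the image from (315.5,143.5) to (317,254.5), with the black centre at about (316,203).

Run:
```python
from h import *
c=dict(np.load("w3.npz"))
m=mask(c["im"],"red",120,40);m[:,:300]=0;m[:,335:]=0;m[:140]=0;m[260:]=0
ys,xs=np.nonzero(m);print(ys.min(),ys.max())
a=onz(c,xs[ys<155].mean(),ys.min()-.5,.152);b=onz(c,xs[ys>243].mean(),ys.max()+.5,.152)
print(a,b,(a+b)/2,np.linalg.norm(a-b),np.arctan2(*(a-b)[[1,0]]))
# height from bar length: also tri with top+scene
T=cam("top");S=cam("scene")
u=proj(c,(a+b)/2);print("tri",tri([(c,*u),(T,458.7,265.2)]),tri([(c,*u),(T,458.7,265.2),(S,474.5,171.5)]))
x,y=((a+b)/2)[:2];th=np.arctan2(*(a-b)[[1,0]])
need(x,y,.123,th-np.pi/2)
# stand top corners
for z in(.055,):
  mb=blobs(c["im"],"blue",(265,125,370,235),300);
  for q in mb:print(q[0],[onz(c,*k,z) for k in cv2.boxPoints(q[3])],onz(c,*q[3][0],z))
```

```text
144 254
[ 0.4717 -0.2913  0.152 ] [ 0.382  -0.3315  0.152 ] [ 0.4268 -0.3114  0.152 ] 0.0983562196976685 0.421832808593229
tri (array([ 0.4243, -0.3125,  0.143 ]), [np.float64(0.40592308704482266), np.float64(0.1629948664321421)]) (array([ 0.4238, -0.3131,  0.1425]), [np.float64(1.0652423537028322), np.float64(0.13982758004967907), np.float64(0.5509878865848185)])
at [ 0.4259 -0.3141  0.2518] psi -1.154961042234508 q6 0.4721316028293234 | turn [ 0.0014 -0.0012 -0.006 ] then shift [ 0.0019 -0.002   0.1288]
1355 [array([ 0.393 , -0.2666,  0.055 ]), array([ 0.4714, -0.2784,  0.055 ]), array([ 0.4661, -0.3225,  0.055 ]), array([ 0.3859, -0.3129,  0.055 ])] [ 0.4301 -0.295   0.055 ]
1460 [array([ 0.467 , -0.3048,  0.055 ]), array([ 0.4839, -0.3434,  0.055 ]), array([ 0.3992, -0.3844,  0.055 ]), array([ 0.381 , -0.3429,  0.055 ])] [ 0.4343 -0.3432  0.055 ]
```

Emit:
{"api": "jog_arm", "payload": {
  "turn": [
    [0.0014,-0.0012,-0.006],
    [0,0,0],
    [0,0,0],
    [0,0,0],
    [0,0,0],
    [0,0,0],
    [0,0,0],
    [0,0,0],
    [0,0,0],
    [0,0,0],
    [0,0,0],
    [0,0,0],
    [0,0,0],
    [0,0,0]
  ],
  "delta_pos": [
    [0.001,-0.0015,0.026],
    [0,0,0.026],
    [0,0,0.026],
    [0,0,0.026],
    [0,0,0.024],
    [0,0,0],
    [0,0,0],
    [0,0,0],
    [0,0,0],
    [0,0,0],
    [0,0,0],
    [0,0,0],
    [0,0,0],
    [0,0,0]
  ],
  "gripper": [0.085,0.085,0.085,0.085,0.085,0.085,0.085,0,0,0,0,0,0,0],
  "grip_force": 60
}}

```text
time: 6.95
tool_pos: [0.4256, -0.3131, 0.1235]
tcp_rot: [-3.072, -0.656, 0.001]
wrist_force: [-0.7, 1.6, 5.7]
width: 0.197
grip_force: 59.3
```

Run:
```python
from h import *
p,R,ps,s=pose();print(p,ps,R[:,2],s["wrist_force"],s["width"],s["grip_force"])
```

```text
[ 0.4256 -0.3131  0.1235] -1.150247338092331 [-0.0007  0.0004 -1.    ] [-0.6503  1.558   5.6736] 0.1966694698635821 59.26552176475525
```

Emit:
{"api": "jog_arm", "payload": {
  "turn": [
    [0,0,0],
    [0,0,0],
    [0,0,0],
    [0,0,0],
    [0,0,0],
    [0,0,0],
    [0,0,0],
    [0,0,0],
    [0,0,0]
  ],
  "delta_pos": [
    [0,0,-0.01],
    [0,0,-0.015],
    [0,0,-0.015],
    [0,0,-0.015],
    [0,0,-0.015],
    [0,0,-0.015],
    [0,0,0],
    [0,0,0],
    [0,0,0]
  ],
  "gripper": [0,0,0,0,0,0,0,0,0]
}}

```text
time: 7.7
tool_pos: [0.4247, -0.3125, 0.2064]
tcp_rot: [-3.07, -0.655, 0.004]
wrist_force: [-0.8, -0.4, -3.2]
width: 0.198
grip_force: 59.0
```

Run:
```python
from h import *
p,R,ps,s=pose();print(p,ps,R[:,2],s["wrist_force"],s["width"])
c=cam("wrist");save(c,"w4.png",(220,80,420,280),3)
need(.4787,.0438,.198,np.radians(36)-np.pi/2)
```

```text
[ 0.4247 -0.3125  0.2064] -1.1501085272078522 [-0.003   0.0018 -1.    ] [-0.8102 -0.3872 -3.2449] 0.19798114833543357
at [ 0.4244 -0.3122  0.2059] psi -1.1500507017134285 q6 0.4689956399899319 | turn [-0.004   0.002  -0.2076] then shift [ 0.2532 -0.2561  0.0079]
```

View pics/w4.png

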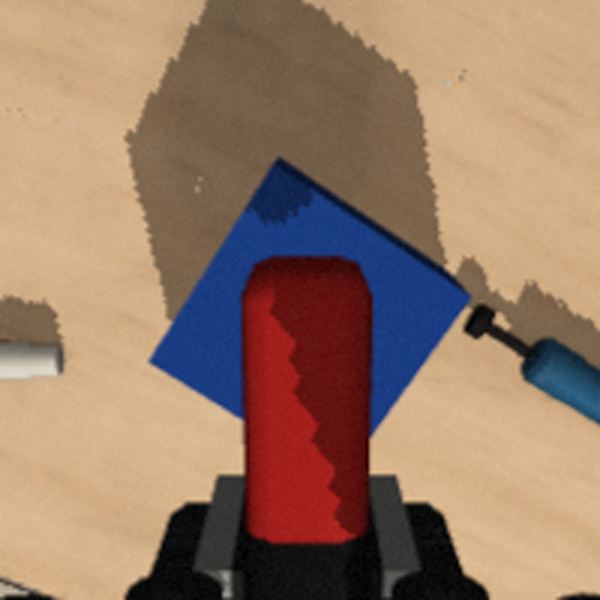

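The key is held squarely, its black band edge at crop (305,543), so the bar is centred within about 1 mm. Next I carry it to well 1.

Emit:
{"api": "jog_arm", "payload": {
  "turn": [
    [-0.004,0.002,-0.104],
    [0,0,-0.104],
    [0,0,0],
    [0,0,0],
    [0,0,0],
    [0,0,0],
    [0,0,0],
    [0,0,0],
    [0,0,0],
    [0,0,0],
    [0,0,0],
    [0,0,0],
    [0,0,0],
    [0,0,0],
    [0,0,0],
    [0,0,0],
    [0,0,0],
    [0,0,0]
  ],
  "delta_pos": [
    [0,0,0],
    [0,0,0],
    [0.0211,-0.0213,0],
    [0.0211,-0.0213,0],
    [0.0211,-0.0213,0],
    [0.0211,-0.0213,0],
    [0.0211,-0.0213,0],
    [0.0211,-0.0213,0],
    [0.0211,-0.0213,0],
    [0.0211,-0.0213,0],
    [0.0211,-0.0213,0],
    [0.0211,-0.0213,0],
    [0.0211,-0.0213,0],
    [0.0211,-0.0213,0],
    [0,0,0],
    [0,0,0],
    [0,0,0],
    [0,0,0]
  ],
  "gripper": [0,0,0,0,0,0,0,0,0,0,0,0,0,0,0,0,0,0]
}}

```text
time: 9.25
tool_pos: [0.4792, 0.042, 0.2061]
tcp_rot: [2.986, 0.97, -0.001]
wrist_force: [-0.7, -0.3, -2.2]
width: 0.199
grip_force: 59.5
```

Run:
```python
from h import *
need(.4787,.0438,.198,np.radians(36)-np.pi/2)
p,R,ps,s=pose();print(p,ps,R[:,2],s["wrist_force"],s["torque"])
S=cam("scene");T=cam("top")
a=p+R@[0,0,.113]; b=p+R@[0,0,.085]
for X in (a,b): print(X,proj(S,X),proj(T,X))
print("well",proj(S,[.4787,.0438,.05]))
save(S,"s5.png",(280,120,380,260),4)
```

```text
at [0.4792 0.042  0.2061] psi -0.9426495428559931 q6 0.9808740996532035 | turn [ 0.0021  0.0011 -0.0002] then shift [ 0.0007 -0.0018  0.0081]
[0.4792 0.042  0.2061] -0.9426495428559931 [ 0.0003 -0.0024 -1.    ] [-0.7076 -0.2574 -2.1798] [-0.022  -0.0234  0.0318]
[0.4792 0.0417 0.0931] [329.8318 220.4218] [309.0766 239.9036]
[0.4792 0.0418 0.1211] [330.1751 209.9105] [308.5454 239.138 ]
well [328.5742 236.3044]
```

View pics/s5.png

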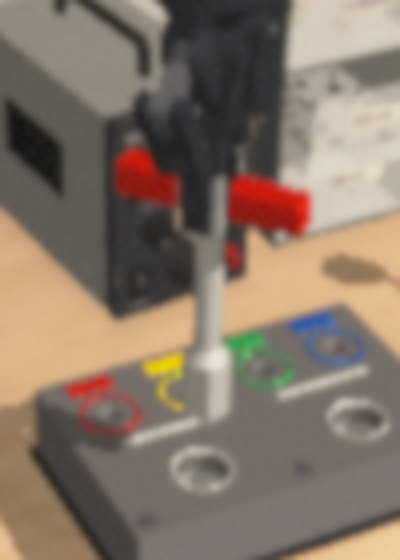

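Run:
```python
from h import *
S=cam("scene");p,R,ps,s=pose();g=cv2.cvtColor(S["im"],cv2.COLOR_RGB2GRAY).astype(float)
for v in range(170,226,3):
    r=g[v,318:346];print(v,r.astype(int))
for z in(-.009,.03,.06,.078,.08,.113): print(z,proj(S,p+R@[0,0,z]))
T=cam("top")
# wells in scene: bright rim fit
for w in((.4787,.0438),(.4735,-.056)):
    print(proj(S,[*w,.05]))
for col,x in(("red",(.5449,.0653)),("blue",(.5371,-.0843)),("green",(.5397,-.0344))):
    u=proj(S,[*x,.05])
    try: print(col,u,ring(S,col,*u,14,80,40))
    except Exception as e: print(col,u,"x")
```

```text
170 [ 76  78  75  72  68  75  77  60  45  41  38  41  44  53  74 101 129 133
 106  74  60  60  63  63  64  67  67  66]
173 [ 56  54  51  53  64  83  96  75  48  40  39  41  42  55  80 110 134 138
 108  73  63  59  58  61  60  61  61  59]
176 [ 42  41  43  46  56  81 101  88  64  53  48  45  43  55  84 113 134 136
 107  70  55  57  67  82  94  96  86  74]
179 [ 37  41  51  56  54  52  56  69  81  85  92 103 109 109 114 121 121 110
  82  60  57  56  71 116 162 177 169 146]
182 [ 50  51  55  59  58  57  56  54  55  61  83 109 121 125 128 127 120 109
  92  79  77  73  80 119 164 181 182 182]
185 [ 53  56  55  52  52  51  49  52  52  59  81 105 120 126 128 128 126 118
  92  72  74  73  84 125 169 186 187 187]
188 [ 53  53  54  52  42  40  41  44  46  54  76 102 121 137 153 167 177 165
 119  77  69  78 102 140 174 187 188 190]
191 [ 55  54  54  54  53  54  51  50  51  62  84 106 125 146 165 181 187 182
 169 165 172 176 180 182 185 187 189 190]
194 [ 58  58  59  65  79  96 108 123 139 141 131 122 129 147 167 181 189 189
 188 187 187 189 189 191 190 192 192 191]
197 [143 152 161 171 175 179 
[... 942 characters left out ...]
8 138 148 156 144 128 124 125 124 127 145 170 185 189 187
 175 149 122 113 111 112 111 112 111 111]
224 [111 112 113 114 116 120 128 136 145 158 167 166 149 146 157 158 148 138
 129 118 113 111 110 111 111 111 112 110]
-0.009 [331.4319 171.116 ]
0.03 [330.8746 187.6845]
0.06 [330.4664 199.8173]
0.078 [330.2296 206.8566]
0.08 [330.2037 207.628 ]
0.113 [329.7856 220.0572]
[328.5742 236.3044]
[367.4522 223.9353]
red [305.7482 222.6105] (array([305.5538, 221.1061]), (13.265864372253418, 19.061485290527344))
blue [361.9918 205.9171] (array([358.5471, 200.6062]), (4.263531684875488, 11.077803611755371))
green [343.9611 211.2692] (array([341.013 , 205.6657]), (5.484151840209961, 8.086556434631348))
```

Run:
```python
from h import *
S=cam("scene");p,R,ps,s=pose()
print([proj(S,p+R@[x,0,-.019]) for x in(.05,0,-.05)])
for b in blobs(S["im"],"red",(300,145,365,190),15,v=40): print(b[0],b[1],b[2])
g=cv2.cvtColor(S["im"],cv2.COLOR_RGB2GRAY).astype(int)
for v in(233,236,239): print(v,g[v,316:344])
print([proj(S,[.4787,.0438,.05]+np.array(d)) for d in([.015,0,0],[-.015,0,0],[0,.015,0],[0,-.015,0])])
m=(g[222:252,312:348]>150).astype(np.uint8);cs,_=cv2.findContours(m,0,1)
for k in cs:
  if len(k)>=8: print(cv2.minAreaRect(k),cv2.boundingRect(k),len(k))
W=cam("wrist");m=mask(W["im"],"red",120,30);m[:,:280]=0;m[:,360:]=0;m[:140]=0
ys,xs=np.nonzero(m)
for v in range(ys.min(),ys.min()+20,2): print(v,W["im"][v,322],xs[ys==v].min(),xs[ys==v].max())
print(ys.max())
```

```text
[array([308.2612, 160.9091]), array([331.438 , 166.5896]), array([355.5942, 172.5102])]
187 [315.5 163.7] [308 156  17  15]
246 [346.2 170.3] [337 163  21  16]
23 [338.  183.7] [336 181   5   7]
233 [111 111 111 112 111 112 117 135 157 167 165 168 169 163 155 149 141 131
 134 139 131 120 115 113 112 112 112 111]
236 [112 112 112 112 112 116 138 161 150 128 123 121 118 109  98  89  84  81
  79  84 103 124 130 121 113 111 111 112]
239 [111 111 112 111 111 113 123 140 152 164 167 149 132 124 124 124 123 122
 116 116 128 136 128 116 111 111 111 112]
[array([325.1429, 232.4204]), array([332.0877, 240.2815]), array([322.6236, 238.4617]), array([334.4424, 234.1769])]
((13.70000171661377, 17.900001525878906), (3.130495071411133, 2.236067771911621), 63.43495178222656) (12, 16, 4, 4) 8
((14.768869400024414, 11.18396282196045), (3.010986089706421, 10.295629501342773), 60.945396423339844) (11, 10, 10, 6) 22
((12.500001907348633, 4.0), (2.846050500869751, 24.349538803100586), 71.56505584716797) (1, 0, 24, 9) 47
140 [60 60 56] 333 349
142 [144 143 132] 339 341Traceback (most recent call last):
  File "<stdin>", line 13, in <module>
    return umr_minimum(a, axis, None, out, keepdims, initial, where)
ValueError: zero-size array to reduction operation minimum which has no identity
```

Emit:
{"api": "jog_arm", "payload": {
  "turn": [
    [0.002,0.001,0],
    [0,0,0],
    [0,0,0],
    [0,0,0],
    [0,0,0],
    [0,0,0],
    [0,0,0]
  ],
  "delta_pos": [
    [0.0007,-0.0018,0.01],
    [0,0,0.014],
    [0,0,0.014],
    [0,0,0],
    [0,0,0],
    [0,0,0],
    [0,0,0]
  ],
  "gripper": [0,0,0,0,0,0,0]
}}

```text
time: 10.13
tool_pos: [0.4801, 0.0446, 0.1698]
tcp_rot: [2.987, 0.971, 0.005]
wrist_force: [-0.5, -0.2, -2.5]
width: 0.204
grip_force: 59.3
```

```bash
cat >> h.py <<'E'
def st():
    p,R,ps,s=pose();print(s["time"],p,"psi %.2fdeg"%np.degrees(ps),"z",R[:,2],"F",s["wrist_force"],"M",s["torque"],"w",s["width"],"q6",s["q"][5])
E
python3 -c "
from h import *
st();need(.4787,.0438,.163,np.radians(36)-np.pi/2)"
```

```text
10.1333 [0.4801 0.0446 0.1698] psi -53.98deg z [ 0.0032  0.0005 -1.    ] F [-0.5366 -0.1845 -2.5123] M [-0.031   0.0554  0.0303] w 0.2041490805409396 q6 0.9827449005475716
at [0.4801 0.0446 0.1698] psi -0.9420777088535092 q6 0.9827449005475716 | turn [ 0.0015 -0.0029  0.0004] then shift [-0.0016 -0.0001  0.0068]
```

Emit:
{"api": "jog_arm", "payload": {
  "turn": [
    [0.001,-0.002,0],
    [0,0,0],
    [0,0,0],
    [0,0,0],
    [0,0,0],
    [0,0,0],
    [0,0,0],
    [0,0,0]
  ],
  "delta_pos": [
    [-0.0012,0,0.003],
    [0,0,0.003],
    [0,0,0.003],
    [0,0,0.003],
    [0,0,0],
    [0,0,0],
    [0,0,0],
    [0,0,0]
  ],
  "gripper": [0,0,0,0,0,0,0,0]
}}

```text
time: 10.8
tool_pos: [0.4785, 0.0439, 0.1571]
tcp_rot: [-2.987, -0.972, 0.0]
wrist_force: [-0.8, -0.9, -3.0]
width: 0.202
grip_force: 59.4
```

```bash
python3 -c "
from h import *
st();need(.4787,.0438,.15,np.radians(36)-np.pi/2)"
```

```text
10.8 [0.4785 0.0439 0.1571] psi -53.97deg z [-0.0003 -0.     -1.    ] F [-0.7562 -0.9375 -3.0219] M [-0.005   0.0015  0.0228] w 0.2018720504700966 q6 0.9816508841458065
at [0.4785 0.0439 0.1571] psi -0.9419425407425107 q6 0.9816508841458065 | turn [-0.0002  0.0003  0.0005] then shift [0.0001 0.0002 0.0071]
```

Emit:
{"api": "jog_arm", "payload": {
  "turn": [
    [0,0,0],
    [0,0,0],
    [0,0,0],
    [0,0,0],
    [0,0,0],
    [0,0,0],
    [0,0,0]
  ],
  "delta_pos": [
    [0,0,0.003],
    [0,0,0.003],
    [0,0,0.002],
    [0,0,0.002],
    [0,0,0.002],
    [0,0,0],
    [0,0,0]
  ],
  "gripper": [0,0,0,0,0,0,0]
}}

```text
time: 11.38
tool_pos: [0.4783, 0.0438, 0.1447]
tcp_rot: [-2.987, -0.972, 0.001]
wrist_force: [-0.4, -0.2, -1.8]
width: 0.2
grip_force: 59.4
```

```bash
python3 -c "
from h import *
st()"
```

```text
11.3833 [0.4783 0.0438 0.1447] psi -53.97deg z [-0.0009 -0.0002 -1.    ] F [-0.3633 -0.2135 -1.7851] M [-0.1683 -0.1094 -0.0288] w 0.20003706760689252 q6 0.9816673379245487
```

Emit:
{"api": "jog_arm", "payload": {
  "turn": [
    [0,0,0],
    [0,0,0],
    [0,0,0],
    [0,0,0],
    [0,0,0],
    [0,0,0],
    [0,0,0]
  ],
  "delta_pos": [
    [0,0,0.002],
    [0,0,0.002],
    [0,0,0.002],
    [0,0,0.002],
    [0,0,0.001],
    [0,0,0],
    [0,0,0]
  ],
  "gripper": [0,0,0,0,0,0,0]
}}

```text
time: 11.97
tool_pos: [0.4783, 0.0439, 0.1357]
tcp_rot: [-2.987, -0.972, 0.001]
wrist_force: [-0.1, 0.2, -3.5]
width: 0.201
grip_force: 59.4
```

```bash
python3 -c "
from h import *
st()"
```

```text
11.9667 [0.4783 0.0439 0.1357] psi -53.97deg z [-0.0009 -0.0001 -1.    ] F [-0.1306  0.1827 -3.4508] M [-0.2031 -0.0491  0.0658] w 0.2007562372575525 q6 0.9816432844112692
```

Emit:
{"api": "jog_arm", "payload": {
  "turn": [
    [0,0,-0.08],
    [0,0,-0.08],
    [0,0,-0.08],
    [0,0,-0.08],
    [0,0,-0.08],
    [0,0,-0.08],
    [0,0,-0.08],
    [0,0,-0.08],
    [0,0,-0.08],
    [0,0,-0.08],
    [0,0,-0.08],
    [0,0,-0.08],
    [0,0,-0.08],
    [0,0,0],
    [0,0,0]
  ],
  "delta_pos": [
    [0,0,0],
    [0,0,0],
    [0,0,0],
    [0,0,0],
    [0,0,0],
    [0,0,0],
    [0,0,0],
    [0,0,0],
    [0,0,0],
    [0,0,0],
    [0,0,0],
    [0,0,0],
    [0,0,0],
    [0,0,0],
    [0,0,0]
  ],
  "gripper": [0,0,0,0,0,0,0,0,0,0,0,0,0,0,0]
}}

```text
time: 13.22
tool_pos: [0.4782, 0.0439, 0.1359]
tcp_rot: [-2.112, -2.325, 0.001]
wrist_force: [-0.5, -0.7, -2.7]
width: 0.201
grip_force: 59.5
```

```bash
python3 -c "
from h import *
st();need(.4787,.0438,.136,0)"
```

```text
13.2167 [0.4782 0.0439 0.1359] psi 5.49deg z [-0.001  0.    -1.   ] F [-0.4793 -0.6597 -2.6654] M [-0.1376  0.1818 -0.0155] w 0.20052908406598752 q6 -0.05618695474520795
at [0.4782 0.0439 0.1359] psi 0.09583731323121562 q6 -0.05618695474520795 | turn [-0.001  -0.0001  0.0958] then shift [-0.0001  0.0005 -0.0001]
```

Emit:
{"api": "jog_arm", "payload": {
  "turn": [
    [0,0,-0.04],
    [0,0,-0.04],
    [0,0,0],
    [0,0,0]
  ],
  "delta_pos": [
    [0,0,0],
    [0,0,0],
    [0,0,0],
    [0,0,0]
  ],
  "gripper": [0,0,0,0]
}}

```text
time: 13.55
tool_pos: [0.4782, 0.0439, 0.1359]
tcp_rot: [-2.018, -2.407, 0.001]
wrist_force: [-1.5, -0.3, -1.3]
width: 0.2
grip_force: 59.6
```

```bash
python3 -c "
from h import *
st()"
```

```text
13.55 [0.4782 0.0439 0.1359] psi 10.07deg z [-0.001  0.    -1.   ] F [-1.5059 -0.2612 -1.2938] M [-0.1434  0.1227 -0.0305] w 0.19980094130823542 q6 -0.13599693448354527
```

Emit:
{"api": "jog_arm", "payload": {
  "turn": [
    [0,0,-0.04],
    [0,0,-0.04],
    [0,0,-0.04],
    [0,0,0],
    [0,0,0]
  ],
  "delta_pos": [
    [0,0,0],
    [0,0,0],
    [0,0,0],
    [0,0,0],
    [0,0,0]
  ],
  "gripper": [0,0,0,0,0]
}}

```text
time: 13.97
tool_pos: [0.4782, 0.0439, 0.1359]
tcp_rot: [-1.869, -2.524, 0.001]
wrist_force: [-1.4, 0.4, -1.7]
width: 0.197
grip_force: 59.6
```

```bash
python3 -c "
from h import *
st()"
```

```text
13.9667 [0.4782 0.0439 0.1359] psi 16.94deg z [-0.001 -0.    -1.   ] F [-1.4388  0.4311 -1.6577] M [-0.1213  0.2599 -0.0492] w 0.19702983733097298 q6 -0.25605076639558905
```

Emit:
{"api": "jog_arm", "payload": {
  "turn": [
    [0,0,-0.04],
    [0,0,-0.04],
    [0,0,-0.03],
    [0,0,0],
    [0,0,0]
  ],
  "delta_pos": [
    [0,0,0],
    [0,0,0],
    [0,0,0],
    [0,0,0],
    [0,0,0]
  ],
  "gripper": [0,0,0,0,0]
}}

```text
time: 14.38
tool_pos: [0.4782, 0.0439, 0.1359]
tcp_rot: [-1.728, -2.623, 0.001]
wrist_force: [-1.1, -0.4, -1.5]
width: 0.197
grip_force: 59.7
```

```bash
python3 -c "
from h import *
st()"
```

```text
14.3833 [0.4782 0.0439 0.1359] psi 23.26deg z [-0.0009  0.     -1.    ] F [-1.1154 -0.4179 -1.5008] M [-0.0578  0.3158 -0.0462] w 0.19722737231905102 q6 -0.36630694870375297
```

Emit:
{"api": "jog_arm", "payload": {
  "turn": [
    [0,0,-0.04],
    [0,0,-0.04],
    [0,0,0],
    [0,0,0]
  ],
  "delta_pos": [
    [0,0,0],
    [0,0,0],
    [0,0,0],
    [0,0,0]
  ],
  "gripper": [0,0,0,0]
}}

```text
time: 14.72
tool_pos: [0.4782, 0.0439, 0.1359]
tcp_rot: [-1.623, -2.689, 0.0]
wrist_force: [-0.6, 0.8, -0.9]
width: 0.196
grip_force: 60.0
```

```bash
python3 -c "
from h import *
st();c=cam('wrist');save(c,'w6.png')"
```

```text
14.7167 [0.4782 0.0439 0.1359] psi 27.78deg z [-0.0009  0.0003 -1.    ] F [-0.6113  0.7824 -0.8709] M [-0.0811  0.3961 -0.6529] w 0.1962538949536948 q6 -0.44559747400642397
```

View pics/w6.png

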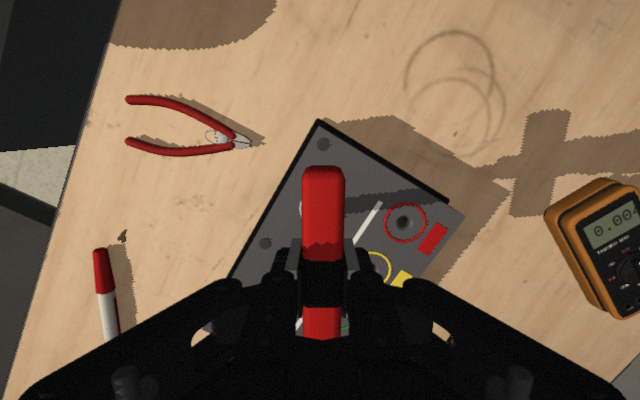

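The torque of -0.65 N m shows the first screw at its open stop, and the picture shows the key still square in the grip with its bar end at (323,170). I back off into the play, lift, and go to well 2.

Emit:
{"api": "jog_arm", "payload": {
  "turn": [
    [0,0,0.045],
    [0,0,0.045],
    [0,0,0],
    [0,0,0],
    [0,0,0],
    [0,0,0],
    [0,0,0],
    [0,0,0],
    [0,0,0]
  ],
  "delta_pos": [
    [0,0,0],
    [0,0,0],
    [0,0,-0.006],
    [0,0,-0.01],
    [0,0,-0.01],
    [0,0,-0.01],
    [0,0,-0.01],
    [0,0,0],
    [0,0,0]
  ],
  "gripper": [0,0,0,0,0,0,0,0,0]
}}

```text
time: 15.52
tool_pos: [0.4797, 0.044, 0.1841]
tcp_rot: [1.737, 2.615, 0.003]
wrist_force: [-0.3, -0.2, -2.5]
width: 0.198
grip_force: 62.2
```

```bash
python3 -c "
from h import *
st();need(.4735,-.056,.18,np.radians(6))"
```

```text
15.5167 [0.4797 0.044  0.1841] psi 22.82deg z [ 0.0033  0.0001 -1.    ] F [-0.3193 -0.2095 -2.5115] M [0.0177 0.0114 0.0135] w 0.1977763279728353 q6 -0.3585335902263981
at [0.4797 0.044  0.1841] psi 0.3982595174883446 q6 -0.3585335902263981 | turn [0.0032 0.0007 0.2935] then shift [-0.0988 -0.0166  0.0041]
```

Emit:
{"api": "jog_arm", "payload": {
  "turn": [
    [0,0,0.0978],
    [0,0,0.0978],
    [0,0,0.0979],
    [0,0,0],
    [0,0,0],
    [0,0,0],
    [0,0,0],
    [0,0,0],
    [0,0,0],
    [0,0,0],
    [0,0,0],
    [0,0,0]
  ],
  "delta_pos": [
    [0,0,0],
    [0,0,0],
    [0,0,0],
    [-0.0198,-0.0033,0],
    [-0.0198,-0.0033,0],
    [-0.0198,-0.0033,0],
    [-0.0198,-0.0033,0],
    [-0.0196,-0.0034,0.003],
    [0,0,0],
    [0,0,0],
    [0,0,0],
    [0,0,0]
  ],
  "gripper": [0,0,0,0,0,0,0,0,0,0,0,0]
}}

```text
time: 16.52
tool_pos: [0.4721, -0.0554, 0.1788]
tcp_rot: [-2.101, -2.334, 0.0]
wrist_force: [-0.6, 0.7, -2.6]
width: 0.201
grip_force: 62.1
```

```bash
python3 -c "
from h import *
st();need(.4735,-.056,.157,np.radians(6))"
```

```text
16.5167 [ 0.4721 -0.0554  0.1788] psi 6.02deg z [-0.0009  0.0004 -1.    ] F [-0.5934  0.7023 -2.5812] M [ 0.0707 -0.0418  0.0014] w 0.20081856274147836 q6 -0.2745878953435207
at [ 0.4721 -0.0554  0.1788] psi 0.10501767399627494 q6 -0.2745878953435207 | turn [-0.0009 -0.0005  0.0003] then shift [-0.0007  0.0014  0.0218]
```

Emit:
{"api": "jog_arm", "payload": {
  "turn": [
    [0,0,0],
    [0,0,0],
    [0,0,0],
    [0,0,0],
    [0,0,0],
    [0,0,0],
    [0,0,0],
    [0,0,0],
    [0,0,0]
  ],
  "delta_pos": [
    [-0.0007,0.0011,0.004],
    [0,0,0.004],
    [0,0,0.004],
    [0,0,0.004],
    [0,0,0.003],
    [0,0,0.003],
    [0,0,0],
    [0,0,0],
    [0,0,0]
  ],
  "gripper": [0,0,0,0,0,0,0,0,0]
}}

```text
time: 17.27
tool_pos: [0.4734, -0.0567, 0.157]
tcp_rot: [-2.102, -2.334, 0.0]
wrist_force: [0.3, -0.2, -2.7]
width: 0.204
grip_force: 62.0
```

```bash
python3 -c "
from h import *
st();need(.4735,-.056,.157,np.radians(6))"
```

```text
17.2667 [ 0.4734 -0.0567  0.157 ] psi 5.98deg z [-0.0004 -0.     -1.    ] F [ 0.2986 -0.1946 -2.7332] M [-0.0173  0.0124  0.045 ] w 0.20416507369639253 q6 -0.27576453637036347
at [ 0.4734 -0.0567  0.157 ] psi 0.10441313629752975 q6 -0.27576453637036347 | turn [-0.0004 -0.     -0.0003] then shift [0.0007 0.0001 0.    ]
```

Inside well 2. Press down to test the socket fit.

Emit:
{"api": "jog_arm", "payload": {
  "turn": [
    [0,0,0],
    [0,0,0],
    [0,0,0],
    [0,0,0],
    [0,0,0],
    [0,0,0],
    [0,0,0],
    [0,0,0]
  ],
  "delta_pos": [
    [0.0006,0,0.002],
    [0,0,0.002],
    [0,0,0.002],
    [0,0,0.002],
    [0,0,0.002],
    [0,0,0.002],
    [0,0,0],
    [0,0,0]
  ],
  "gripper": [0,0,0,0,0,0,0,0]
}}

```text
time: 17.93
tool_pos: [0.4731, -0.0561, 0.1447]
tcp_rot: [-2.102, -2.334, 0.001]
wrist_force: [-0.4, -0.1, -2.3]
width: 0.202
grip_force: 62.0
```

```bash
python3 -c "
from h import *
st()"
```

```text
17.9333 [ 0.4731 -0.0561  0.1447] psi 5.98deg z [-0.0011  0.0001 -1.    ] F [-0.3557 -0.1332 -2.3173] M [-0.0417 -0.0003  0.0387] w 0.2021467685351324 q6 -0.2745301417696392
```

Dropped in. Down the rest and turn anticlockwise.

Emit:
{"api": "jog_arm", "payload": {
  "turn": [
    [0,0,0],
    [0,0,0],
    [0,0,0],
    [0,0,0],
    [0,0,0],
    [0,0,0],
    [0,0,-0.09],
    [0,0,-0.09],
    [0,0,-0.09],
    [0,0,-0.09],
    [0,0,-0.09],
    [0,0,-0.09],
    [0,0,-0.09],
    [0,0,-0.09],
    [0,0,-0.09],
    [0,0,-0.09],
    [0,0,-0.09],
    [0,0,-0.09],
    [0,0,0],
    [0,0,0]
  ],
  "delta_pos": [
    [0,0,0.002],
    [0,0,0.002],
    [0,0,0.002],
    [0,0,0.002],
    [0,0,0.001],
    [0,0,0],
    [0,0,0],
    [0,0,0],
    [0,0,0],
    [0,0,0],
    [0,0,0],
    [0,0,0],
    [0,0,0],
    [0,0,0],
    [0,0,0],
    [0,0,0],
    [0,0,0],
    [0,0,0],
    [0,0,0],
    [0,0,0]
  ],
  "gripper": [0,0,0,0,0,0,0,0,0,0,0,0,0,0,0,0,0,0,0,0]
}}

```text
time: 19.6
tool_pos: [0.4727, -0.0561, 0.1358]
tcp_rot: [-0.606, -3.081, 0.001]
wrist_force: [-2.5, -0.0, -2.0]
width: 0.196
grip_force: 62.2
```

```bash
python3 -c "
from h import *
st()"
```

```text
19.6 [ 0.4727 -0.0561  0.1358] psi 67.73deg z [-0.002  0.    -1.   ] F [-2.5097 -0.0069 -2.0147] M [ 0.015   0.5328 -0.016 ] w 0.19627985356676078 q6 -1.3521492071765269
```

Emit:
{"api": "jog_arm", "payload": {
  "turn": [
    [0,0,-0.04],
    [0,0,-0.04],
    [0,0,-0.04],
    [0,0,0],
    [0,0,0]
  ],
  "delta_pos": [
    [0,0,0],
    [0,0,0],
    [0,0,0],
    [0,0,0],
    [0,0,0]
  ],
  "gripper": [0,0,0,0,0]
}}

```text
time: 20.02
tool_pos: [0.4728, -0.0561, 0.1358]
tcp_rot: [-0.421, -3.112, 0.0]
wrist_force: [-2.2, -0.0, -1.6]
width: 0.199
grip_force: 62.2
```

```bash
python3 -c "
from h import *
st()"
```

```text
20.0167 [ 0.4728 -0.0561  0.1358] psi 74.60deg z [-0.0017 -0.     -1.    ] F [-2.1524 -0.0293 -1.5824] M [-0.0524  0.6163  0.0012] w 0.19858399712646566 q6 -1.4720125068282035
```

Emit:
{"api": "jog_arm", "payload": {
  "turn": [
    [0,0,-0.04],
    [0,0,-0.04],
    [0,0,0],
    [0,0,0],
    [0,0,0]
  ],
  "delta_pos": [
    [0,0,0],
    [0,0,0],
    [0,0,0],
    [0,0,0],
    [0,0,0]
  ],
  "gripper": [0,0,0,0,0]
}}

```text
time: 20.43
tool_pos: [0.4729, -0.0561, 0.1358]
tcp_rot: [-0.295, -3.126, 0.0]
wrist_force: [-3.5, -0.1, -0.8]
width: 0.199
grip_force: 62.3
```

```bash
python3 -c "
from h import *
st()"
```

```text
20.4333 [ 0.4729 -0.0561  0.1358] psi 79.21deg z [-0.0015  0.     -1.    ] F [-3.4825 -0.1002 -0.7892] M [-0.0708  0.7938 -0.2903] w 0.19872208396879099 q6 -1.5525824996371338
```

Emit:
{"api": "jog_arm", "payload": {
  "turn": [
    [0,0,-0.04],
    [0,0,-0.04],
    [0,0,0],
    [0,0,0],
    [0,0,0]
  ],
  "delta_pos": [
    [0,0,0],
    [0,0,0],
    [0,0,0],
    [0,0,0],
    [0,0,0]
  ],
  "gripper": [0,0,0,0,0]
}}

```text
time: 20.85
tool_pos: [0.473, -0.056, 0.1358]
tcp_rot: [-0.171, -3.136, -0.0]
wrist_force: [-2.2, -0.5, -2.4]
width: 0.204
grip_force: 63.0
```

```bash
python3 -c "
from h import *
st()"
```

```text
20.85 [ 0.473  -0.056   0.1358] psi 83.77deg z [-0.0012  0.0003 -1.    ] F [-2.2276 -0.5413 -2.3578] M [-0.0916  0.7895 -0.9494] w 0.2040868456777074 q6 -1.6325059730292932
```

Both screws are open, the second with a torque of -0.95 N m at its stop. Back off, lift, and return the key to the stand.

Emit:
{"api": "jog_arm", "payload": {
  "turn": [
    [0,0,0.06],
    [0,0,0.06],
    [0,0,0.05],
    [0,0,0],
    [0,0,0],
    [0,0,0],
    [0,0,0],
    [0,0,0],
    [0,0,0],
    [0,0,0],
    [0,0,0],
    [0,0,0]
  ],
  "delta_pos": [
    [0,0,0],
    [0,0,0],
    [0,0,0],
    [0,0,-0.005],
    [0,0,-0.01],
    [0,0,-0.01],
    [0,0,-0.011],
    [0,0,-0.011],
    [0,0,-0.011],
    [0,0,-0.012],
    [0,0,0],
    [0,0,0]
  ],
  "gripper": [0,0,0,0,0,0,0,0,0,0,0,0]
}}

```text
time: 21.85
tool_pos: [0.4746, -0.0563, 0.208]
tcp_rot: [0.432, 3.108, -0.0]
wrist_force: [0.1, 0.1, -2.7]
width: 0.199
grip_force: 65.4
```

Emit:
{"api": "jog_arm", "payload": {
  "turn": [
    [0,0,0.122],
    [0,0,0.122],
    [0,0,0.122],
    [0,0,0.122],
    [0,0,0.122],
    [0,0,0.122],
    [0,0,0.122],
    [0,0,0.122],
    [0,0,0.122],
    [0,0,0.122],
    [0,0,0.122],
    [0,0,0.122],
    [0,0,0.122],
    [0,0,0.122],
    [0,0,0.122],
    [0,0,0.122],
    [0,0,0.122],
    [0,0,0.122],
    [0,0,0.122],
    [0,0,0.122]
  ],
  "delta_pos": [
    [0,0,0],
    [0,0,0],
    [0,0,0],
    [0,0,0],
    [0,0,0],
    [0,0,0],
    [0,0,0],
    [0,0,0],
    [0,0,0],
    [0,0,0],
    [0,0,0],
    [0,0,0],
    [0,0,0],
    [0,0,0],
    [0,0,0],
    [0,0,0],
    [0,0,0],
    [0,0,0],
    [0,0,0],
    [0,0,0]
  ],
  "gripper": [0,0,0,0,0,0,0,0,0,0,0,0,0,0,0,0,0,0,0,0]
}}

```text
time: 23.52
tool_pos: [0.4727, -0.056, 0.205]
tcp_rot: [-3.072, -0.654, 0.003]
wrist_force: [0.6, -0.1, -2.8]
width: 0.198
grip_force: 65.2
```

```bash
python3 -c "
from h import *
st();need(.4256,-.3131,.206,-1.150)"
```

```text
23.5167 [ 0.4727 -0.056   0.205 ] psi -65.98deg z [-0.0022  0.0002 -1.    ] F [ 0.58   -0.1362 -2.7921] M [ 0.0091 -0.0071 -0.0124] w 0.19837554935722243 q6 0.9814283511585538
at [ 0.4727 -0.056   0.205 ] psi -1.1514909309942796 q6 0.9814283511585538 | turn [-0.0011  0.0019 -0.0015] then shift [-0.148   0.2155 -0.001 ]
```

Emit:
{"api": "jog_arm", "payload": {
  "turn": [
    [0,0,0],
    [0,0,0],
    [0,0,0],
    [0,0,0],
    [0,0,0],
    [0,0,0],
    [0,0,0],
    [0,0,0],
    [0,0,0],
    [0,0,0],
    [0,0,0],
    [0,0,0]
  ],
  "delta_pos": [
    [-0.0185,0.0269,0],
    [-0.0185,0.0269,0],
    [-0.0185,0.0269,0],
    [-0.0185,0.0269,0],
    [-0.0185,0.0269,0],
    [-0.0185,0.0269,0],
    [-0.0185,0.0269,0],
    [-0.0185,0.0272,0],
    [0,0,0],
    [0,0,0],
    [0,0,0],
    [0,0,0]
  ],
  "gripper": [0,0,0,0,0,0,0,0,0,0,0,0]
}}

```text
time: 24.52
tool_pos: [0.4272, -0.3123, 0.2053]
tcp_rot: [-3.069, -0.664, 0.002]
wrist_force: [0.6, 0.4, -3.0]
width: 0.203
grip_force: 65.3
```

```bash
python3 -c "
from h import *
st();need(.4256,-.3131,.168,-1.150)"
```

```text
24.5167 [ 0.4272 -0.3123  0.2053] psi -65.59deg z [-0.0016  0.0013 -1.    ] F [ 0.5598  0.3519 -2.9593] M [ 0.0129 -0.0226 -0.0065] w 0.20276122099974156 q6 0.466498672442812
at [ 0.4272 -0.3123  0.2053] psi -1.1448084479552554 q6 0.466498672442812 | turn [-0.0018  0.0009  0.0052] then shift [-0.0018  0.0001  0.0373]
```

Emit:
{"api": "jog_arm", "payload": {
  "turn": [
    [-0.001,0.0005,0.005],
    [0,0,0],
    [0,0,0],
    [0,0,0],
    [0,0,0],
    [0,0,0],
    [0,0,0],
    [0,0,0]
  ],
  "delta_pos": [
    [-0.0018,0,0.008],
    [0,0,0.008],
    [0,0,0.007],
    [0,0,0.007],
    [0,0,0.004],
    [0,0,0],
    [0,0,0],
    [0,0,0]
  ],
  "gripper": [0,0,0,0,0,0,0,0]
}}

```text
time: 25.18
tool_pos: [0.426, -0.3143, 0.1722]
tcp_rot: [3.071, 0.655, 0.001]
wrist_force: [0.5, -0.6, -1.8]
width: 0.195
grip_force: 65.2
```

```bash
python3 -c "
from h import *
st();need(.4256,-.3131,.124,-1.150)"
```

```text
25.1833 [ 0.426  -0.3143  0.1722] psi -65.92deg z [ 0.0005 -0.0009 -1.    ] F [ 0.4826 -0.6357 -1.7717] M [ 0.0348 -0.0403 -0.0239] w 0.1949588541518962 q6 0.4681300325440295
at [ 0.426  -0.3143  0.1722] psi -1.1504677335283604 q6 0.4681300325440295 | turn [ 0.0011 -0.0001 -0.0005] then shift [ 0.0002 -0.0013  0.0482]
```

Emit:
{"api": "jog_arm", "payload": {
  "turn": [
    [0,0,0],
    [0,0,0],
    [0,0,0],
    [0,0,0],
    [0,0,0],
    [0,0,0],
    [0,0,0],
    [0,0,0],
    [0,0,0],
    [0,0,0],
    [0,0,0],
    [0,0,0]
  ],
  "delta_pos": [
    [0.0002,-0.001,0.002],
    [0,0,0.003],
    [0,0,0.005],
    [0,0,0.006],
    [0,0,0.006],
    [0,0,0.006],
    [0,0,0.006],
    [0,0,0.006],
    [0,0,0.005],
    [0,0,0.002],
    [0,0,0],
    [0,0,0]
  ],
  "gripper": [0,0,0,0,0,0,0,0,0,0,0,0]
}}

```text
time: 26.18
tool_pos: [0.4255, -0.3132, 0.1248]
tcp_rot: [3.072, 0.655, -0.0]
wrist_force: [0.1, -0.6, -3.3]
width: 0.2
grip_force: 65.3
```

```bash
python3 -c "
from h import *
st()"
```

```text
26.1833 [ 0.4255 -0.3132  0.1248] psi -65.92deg z [-0.     -0.0005 -1.    ] F [ 0.095  -0.6382 -3.3086] M [ 0.0617 -0.0504  0.0043] w 0.20044024280257086 q6 0.4693197285913126
```

Emit:
{"api": "jog_arm", "payload": {
  "turn": [
    [0,0,0],
    [0,0,0],
    [0,0,0],
    [0,0,0],
    [0,0,0],
    [0,0,0],
    [0,0,0],
    [0,0,0],
    [0,0,0],
    [0,0,0],
    [0,0,0],
    [0,0,0],
    [0,0,0]
  ],
  "delta_pos": [
    [0,0,0.0013],
    [0,0,0],
    [0,0,0],
    [0,0,0],
    [0,0,0],
    [0,0,0],
    [0,0,0],
    [0,0,-0.02],
    [0,0,-0.025],
    [0,0,-0.025],
    [0,0,-0.025],
    [0,0,-0.025],
    [0,0,0]
  ],
  "gripper": [0,0,0.085,0.085,0.085,0.085,0.085,0.085,0.085,0.085,0.085,0.085,0.085]
}}

```text
time: 27.27
tool_pos: [0.4282, -0.3153, 0.2502]
tcp_rot: [3.064, 0.654, 0.01]
wrist_force: [1.2, -0.4, 0.9]
width: 0.998
grip_force: 0.0
```

Run:
```python
from h import *
T=cam("top");S=cam("scene")
for b in blobs(T["im"],"yellow",(150,150,280,300))+blobs(T["im"],"blue",(150,150,280,300)): print(b[0],b[1],b[2],onz(T,*b[1],.107))
for b in blobs(T["im"],"orange",(150,150,280,300),30): print(b[1],b[3],[onz(T,*q,.03) for q in cv2.boxPoints(b[3])])
for b in blobs(S["im"],"yellow",(130,200,290,330),100)+blobs(S["im"],"blue",(130,200,290,330),100): print(b[0],b[1],b[2])
need(.48,.29,.25,None);st()
save(T,"t7.png",(150,150,290,290),4)
```

```text
125 [209.4 245.7] [203 241  14  11] [0.4589 0.2865 0.107 ]
118 [206.  226.4] [200 221  14  11] [0.5064 0.298  0.107 ]
[269.7 161.1] ((269.98492431640625, 160.90684509277344), (24.12984275817871, 9.002891540527344), 47.121097564697266) [array([0.7112, 0.1888, 0.03  ]), array([0.7288, 0.1715, 0.03  ]), array([0.6801, 0.1247, 0.03  ]), array([0.6627, 0.142 , 0.03  ])]
[225.9 235.2] ((225.92739868164062, 235.4302215576172), (70.19308471679688, 2.578110933303833), 80.72740173339844) [array([0.5826, 0.2894, 0.03  ]), array([0.5838, 0.2826, 0.03  ]), array([0.4009, 0.2421, 0.03  ]), array([0.3997, 0.2488, 0.03  ])]
425 [219.2 273.8] [211 258  18  32]
305 [204.3 259.4] [197 246  16  29]
at [ 0.4262 -0.3138  0.2453] psi -1.150487277459704 q6 0.46929216147523184 | turn [ 0.0038 -0.0014  0.    ] then shift [ 0.2954 -0.5293 -0.0047]
27.3667 [ 0.4262 -0.3138  0.2453] psi -65.92deg z [ 0.0029 -0.0029 -1.    ] F [-0.5633  0.1348 -0.969 ] M [0.0134 0.0039 0.0192] w 0.9981713884804667 q6 0.46929216147523184
```

View pics/t7.png

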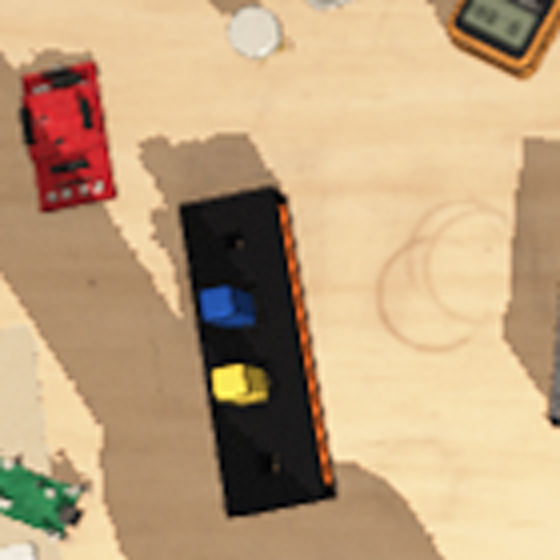

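The crop confirms the caddy has not moved and that only the blue (crop 228,305) and yellow (240,383) probes are present, with handles aligned to the caddy at about 12.5°.

Emit:
{"api": "jog_arm", "payload": {
  "turn": [
    [0.0038,-0.0014,0.101],
    [0,0,0.101],
    [0,0,0],
    [0,0,0],
    [0,0,0],
    [0,0,0],
    [0,0,0],
    [0,0,0],
    [0,0,0],
    [0,0,0],
    [0,0,0],
    [0,0,0],
    [0,0,0],
    [0,0,0],
    [0,0,0],
    [0,0,0],
    [0,0,0],
    [0,0,0],
    [0,0,0],
    [0,0,0]
  ],
  "delta_pos": [
    [0,0,0],
    [0,0,0],
    [0.0115,-0.0361,0],
    [0.0115,-0.0361,0],
    [0.0115,-0.0361,0],
    [0.0115,-0.0361,0],
    [0.0115,-0.0361,0],
    [0.0115,-0.0361,0],
    [0.0115,-0.0361,0],
    [0.0115,-0.0361,0],
    [0.0115,-0.0361,0],
    [0.0115,-0.0361,0],
    [0.0115,-0.0361,0],
    [0.0115,-0.0361,0],
    [0.0115,-0.0361,0],
    [0.0115,-0.0361,0],
    [0.0115,-0.0361,0],
    [0.0115,-0.0361,0],
    [0,0,0],
    [0,0,0]
  ],
  "gripper": [0.085,0.085,0.085,0.085,0.085,0.085,0.085,0.085,0.085,0.085,0.085,0.085,0.085,0.085,0.085,0.085,0.085,0.085,0.085,0.085]
}}

```text
time: 29.03
tool_pos: [0.4788, 0.2918, 0.2426]
tcp_rot: [-3.121, -0.348, 0.009]
wrist_force: [-0.3, -0.4, -0.2]
width: 0.993
grip_force: 0.0
```

Emit:
{"api": "jog_arm", "payload": {
  "turn": [
    [0,0,0],
    [0,0,0],
    [0,0,0]
  ],
  "delta_pos": [
    [0,0,0],
    [0,0,0],
    [0,0,0]
  ],
  "gripper": [0.085,0.085,0.085]
}}

```text
time: 29.28
tool_pos: [0.4798, 0.2891, 0.2444]
tcp_rot: [-3.121, -0.339, 0.005]
wrist_force: [-0.6, -0.2, 0.3]
width: 0.999
grip_force: 0.0
```

Run:
```python
from h import *
st();W=cam("wrist");np.savez("w8.npz",**W)
T=cam("top")
for b in blobs(W["im"],"yellow",(150,20,500,260),100)+blobs(W["im"],"blue",(150,20,500,260),100): print(b[0],b[1],b[2],b[3])
for b in blobs(W["im"],"orange",(100,0,600,300),100): print(b[1],b[3],[onz(W,*q,.03) for q in cv2.boxPoints(b[3])])
save(W,"w8.png",(160,20,480,260),2.5)
```

```text
29.2833 [0.4798 0.2891 0.2444] psi -77.59deg z [-0.0032  0.0016 -1.    ] F [-0.6013 -0.1733  0.2729] M [-0.0154 -0.0291  0.0026] w 0.9994899731782951 q6 1.849224576942861
164 [313.8 192.8] [305 188  18  10] ((313.5, 192.5), (9.0, 17.0), 90.0)
399 [313.1 208.5] [303 199  21  20] ((313.0, 208.5), (19.0, 20.0), 90.0)
397 [312.5 158.5] [302 149  21  20] ((312.0, 158.5), (19.0, 20.0), 90.0)
[489.3  16.6] ((497.0, 18.5), (37.0, 78.0), 90.0) [array([0.697 , 0.1913, 0.03  ]), array([0.7146, 0.1112, 0.03  ]), array([0.682 , 0.0969, 0.03  ]), array([0.6638, 0.1795, 0.03  ])]
[341.9 165.3] ((341.9795227050781, 165.50653076171875), (2.0950441360473633, 153.0266571044922), 0.7794862389564514) [array([0.4026, 0.2489, 0.03  ]), array([0.5853, 0.29  , 0.03  ]), array([0.5858, 0.2877, 0.03  ]), array([0.4031, 0.2463, 0.03  ])]
```

View pics/w8.png

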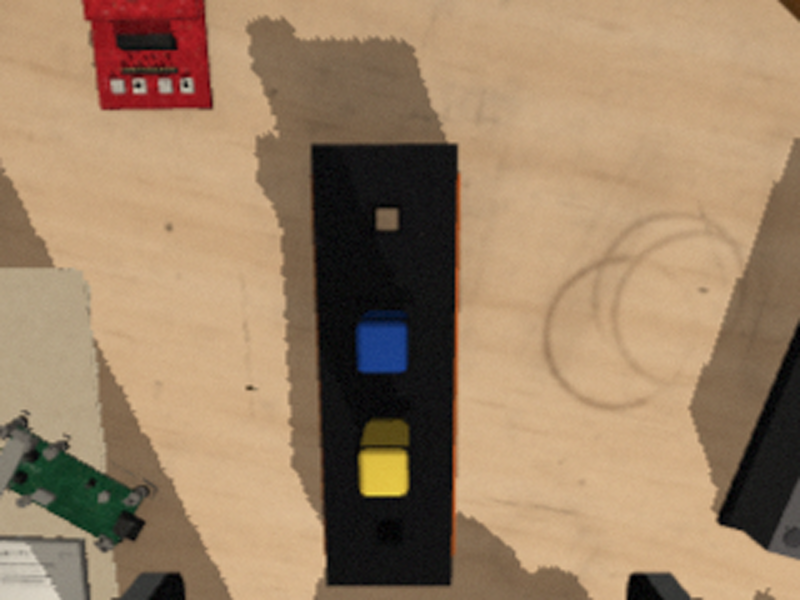

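The wrist view shows the handle tops of blue (312.8,158.4) and yellow (313.6,208.4), squarely aligned with the tool.

Run:
```python
from h import *
W=dict(np.load("w8.npz"));T=cam("top")
for n,u,v in(("y",313.5,208.3),("b",312.7,158.4)):
    X=onz(W,u,v,.107);print(n,X,"top cam",proj(T,X),proj(T,X-[0,0,.06]))
X=onz(W,313.5,208.3,.107)
need(X[0],X[1],.16,np.radians(-77.3))
```

```text
y [0.4634 0.2948 0.107 ] top cam [206.1723 243.8184] [212.5918 245.1493]
b [0.5114 0.3058 0.107 ] top cam [203.0105 224.3241] [209.551  226.6642]
at [0.4802 0.2895 0.245 ] psi -1.3541141676175703 q6 1.8493524409286586 | turn [-0.0028  0.0017 -0.005 ] then shift [-0.0153 -0.0089  0.085 ]
```

Emit:
{"api": "jog_arm", "payload": {
  "turn": [
    [-0.0028,0.0017,-0.005],
    [0,0,0],
    [0,0,0],
    [0,0,0],
    [0,0,0],
    [0,0,0],
    [0,0,0],
    [0,0,0]
  ],
  "delta_pos": [
    [-0.0153,-0.0089,0.015],
    [0,0,0.02],
    [0,0,0.02],
    [0,0,0.02],
    [0,0,0],
    [0,0,0],
    [0,0,0],
    [0,0,0]
  ],
  "gripper": [0.085,0.085,0.085,0.085,0.085,0.085,0.085,0.085]
}}

```text
time: 30.1
tool_pos: [0.4644, 0.2964, 0.1719]
tcp_rot: [-3.121, -0.349, -0.004]
wrist_force: [0.2, 0.4, 0.2]
width: 0.995
grip_force: 0.0
```

Run:
```python
from h import *
st();V=cam("wrist");W=dict(np.load("w8.npz"))
for n,u0,v0 in(("yellow",313.5,208.3),("blue",312.7,158.4)):
    a=proj(V,onz(W,u0,v0,.107)).astype(int)
    for b in blobs(V["im"],n,(a[0]-40,a[1]-40,a[0]+40,a[1]+40),150,v=130 if n=="yellow" else 60):
        r=b[2];print(n,a,b[0],b[1],r,b[3]);u=b[3][0]
        print(tri([(W,u0,v0),(V,*u)]),onz(V,*u,.107))
```

```text
30.1 [0.4644 0.2964 0.1719] psi -77.23deg z [ 0.0026  0.0015 -1.    ] F [0.2463 0.446  0.2217] M [ 0.0033  0.0041 -0.006 ] w 0.9951594081509366 q6 1.8707937352088397
yellow [324 219] 568 [323.9 220. ] [312 209  25  23] ((324.0, 220.0), (22.0, 24.0), 90.0)
(array([0.4628, 0.2949, 0.1058]), [np.float64(0.23784303229762407), np.float64(0.31728936401129854)]) [0.463  0.2951 0.107 ]
blue [324 152] 742 [324.  152.5] [311 139  27  28] ((324.0, 152.5), (27.0, 26.0), 90.0)
(array([0.5106, 0.3059, 0.1003]), [np.float64(0.11651196132161465), np.float64(0.15660039444864904)]) [0.5113 0.3062 0.107 ]
```

Emit:
{"api": "jog_arm", "payload": {
  "turn": [
    [0,0,0],
    [0,0,0],
    [0,0,0],
    [0,0,0],
    [0,0,0],
    [0,0,0],
    [0,0,0],
    [0,0,0]
  ],
  "delta_pos": [
    [-0.0012,0.001,0.018],
    [0,0,0.018],
    [0,0,0.018],
    [0,0,0.018],
    [0,0,0.016],
    [0,0,0.01],
    [0,0,0],
    [0,0,0]
  ],
  "gripper": [0.085,0.085,0.085,0.085,0.085,0.085,0.085,0.085]
}}

```text
time: 30.82
tool_pos: [0.4624, 0.2949, 0.0724]
tcp_rot: [3.122, 0.35, -0.0]
wrist_force: [0.1, 0.2, 0.7]
width: 0.998
grip_force: 0.0
```

Run:
```python
from h import *
st();need(.463,.295,.062,np.radians(-77.3))
```

```text
30.8167 [0.4624 0.2949 0.0724] psi -77.21deg z [-0.0001 -0.     -1.    ] F [0.1194 0.202  0.7133] M [ 0.0091 -0.0062  0.0138] w 0.9983097771394629 q6 1.8697187286334107
at [0.4624 0.2949 0.0724] psi -1.3475197292187446 q6 1.8697187286334107 | turn [-0.      0.0001  0.0016] then shift [0.0006 0.     0.0104]
```

Emit:
{"api": "jog_arm", "payload": {
  "turn": [
    [0,0,0],
    [0,0,0],
    [0,0,0],
    [0,0,0],
    [0,0,0],
    [0,0,0],
    [0,0,0],
    [0,0,0],
    [0,0,0],
    [0,0,0],
    [0,0,0]
  ],
  "delta_pos": [
    [0.0006,0,0.008],
    [0,0,0],
    [0,0,0],
    [0,0,0],
    [0,0,0],
    [0,0,0],
    [0,0,0],
    [0,0,0],
    [0,0,0],
    [0,0,0],
    [0,0,0]
  ],
  "gripper": [0.085,0.085,0.085,0,0,0,0,0,0,0,0],
  "grip_force": 40
}}

```text
time: 31.73
tool_pos: [0.4629, 0.295, 0.0642]
tcp_rot: [-3.122, -0.35, -0.0]
wrist_force: [-0.4, -0.6, 0.9]
width: 0.224
grip_force: 39.1
```

Run:
```python
from h import *
st()
```

```text
31.7333 [0.4629 0.295  0.0642] psi -77.20deg z [ 0.0002  0.0002 -1.    ] F [-0.4253 -0.5749  0.9348] M [0.0178 0.0066 0.0252] w 0.2239243010495099 q6 1.8693682236645142
```

Emit:
{"api": "jog_arm", "payload": {
  "turn": [
    [0,0,0],
    [0,0,0],
    [0,0,0],
    [0,0,0],
    [0,0,0],
    [0,0,0],
    [0,0,0],
    [0,0,0]
  ],
  "delta_pos": [
    [0,0,-0.008],
    [0,0,-0.014],
    [0,0,-0.014],
    [0,0,-0.014],
    [0,0,-0.014],
    [0,0,-0.006],
    [0,0,0],
    [0,0,0]
  ],
  "gripper": [0,0,0,0,0,0,0,0]
}}

```text
time: 32.4
tool_pos: [0.4628, 0.2949, 0.1342]
tcp_rot: [-3.122, -0.35, -0.0]
wrist_force: [-0.4, 0.3, -0.7]
width: 0.229
grip_force: 39.2
```

Run:
```python
from h import *
st();need(.5422,.0154,.13,np.radians(-77.3))
```

```text
32.4 [0.4628 0.2949 0.1342] psi -77.21deg z [ 0.0003  0.0002 -1.    ] F [-0.3576  0.2756 -0.6535] M [-0.0073  0.0266 -0.0289] w 0.22949447373084553 q6 1.8694196088178676
at [0.4628 0.2949 0.1342] psi -1.3474918467525328 q6 1.8694196088178676 | turn [-0.0001 -0.0003  0.0016] then shift [0.016  0.2901 0.0042]
```

Emit:
{"api": "jog_arm", "payload": {
  "turn": [
    [0,0,0],
    [0,0,0],
    [0,0,0],
    [0,0,0],
    [0,0,0],
    [0,0,0],
    [0,0,0],
    [0,0,0],
    [0,0,0],
    [0,0,0],
    [0,0,0],
    [0,0,0],
    [0,0,0],
    [0,0,0],
    [0,0,0]
  ],
  "delta_pos": [
    [0.0016,0.029,0],
    [0.0016,0.029,0],
    [0.0016,0.029,0],
    [0.0016,0.029,0],
    [0.0016,0.029,0],
    [0.0016,0.029,0],
    [0.0016,0.029,0],
    [0.0016,0.029,0],
    [0.0016,0.029,0],
    [0.0016,0.029,0],
    [0,0,0],
    [0,0,0],
    [0,0,0],
    [0,0,0],
    [0,0,0]
  ],
  "gripper": [0,0,0,0,0,0,0,0,0,0,0,0,0,0,0]
}}

```text
time: 33.65
tool_pos: [0.542, 0.0167, 0.1335]
tcp_rot: [-3.121, -0.352, 0.002]
wrist_force: [0.7, -0.4, -1.1]
width: 0.231
grip_force: 39.5
```

Run:
```python
from h import *
st();need(.5422,.0154,.108,np.radians(-77.3))
```

```text
33.65 [0.542  0.0167 0.1335] psi -77.13deg z [-0.0011  0.0002 -1.    ] F [ 0.7156 -0.3589 -1.128 ] M [-0.0047 -0.0019  0.0137] w 0.23130994013579498 q6 1.330707510091085
at [0.542  0.0167 0.1335] psi -1.3460903169781775 q6 1.330707510091085 | turn [-0.0004  0.0011  0.003 ] then shift [-0.0001  0.0013  0.0255]
```

Emit:
{"api": "jog_arm", "payload": {
  "turn": [
    [0,0,0],
    [0,0,0],
    [0,0,0],
    [0,0,0],
    [0,0,0],
    [0,0,0],
    [0,0,0],
    [0,0,0]
  ],
  "delta_pos": [
    [0,0.001,0.006],
    [0,0,0.008],
    [0,0,0.008],
    [0,0,0.006],
    [0,0,0],
    [0,0,0],
    [0,0,0],
    [0,0,0]
  ],
  "gripper": [0,0,0,0,0,0,0,0]
}}

```text
time: 34.32
tool_pos: [0.5432, 0.0146, 0.1063]
tcp_rot: [3.122, 0.35, 0.001]
wrist_force: [-1.1, -0.3, -1.4]
width: 0.23
grip_force: 39.5
```

Run:
```python
from h import *
st();need(.5422,.0154,.072,np.radians(-77.3))
W=cam("wrist");save(W,"w9.png",(220,100,440,265),3.5)
```

```text
34.3167 [0.5432 0.0146 0.1063] psi -77.21deg z [ 0.0005 -0.0001 -1.    ] F [-1.1229 -0.3041 -1.437 ] M [-0.0288  0.0409 -0.0061] w 0.2304785975632397 q6 1.3287087645864055
at [0.5432 0.0146 0.1063] psi -1.3475746206233052 q6 1.3287087645864055 | turn [ 0.0002 -0.0005  0.0016] then shift [-0.0008 -0.001   0.0343]
```

View pics/w9.png

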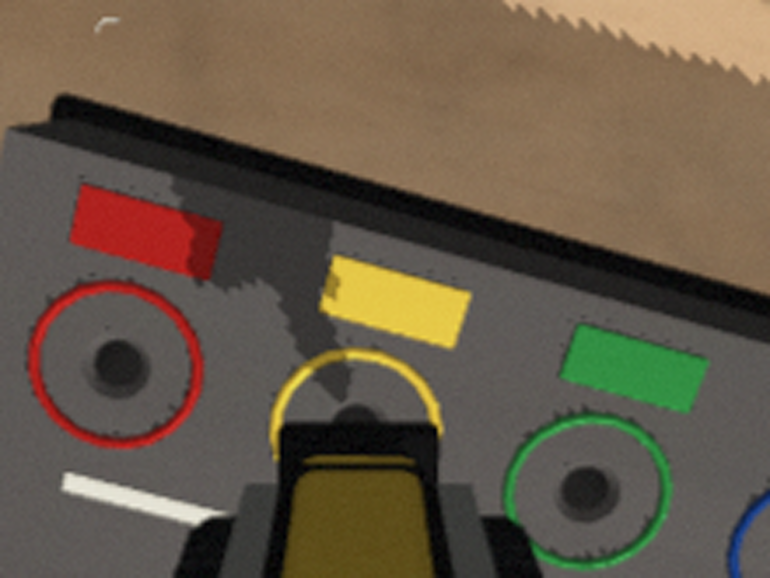

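The probe is held square over the yellow ring (centre about crop (357,430)). Correct by 1 mm and insert.

Emit:
{"api": "jog_arm", "payload": {
  "turn": [
    [0,0,0],
    [0,0,0],
    [0,0,0],
    [0,0,0],
    [0,0,0],
    [0,0,0],
    [0,0,0],
    [0,0,0]
  ],
  "delta_pos": [
    [-0.0006,-0.001,0],
    [0,0,0],
    [0,0,0.003],
    [0,0,0.003],
    [0,0,0.003],
    [0,0,0.003],
    [0,0,0],
    [0,0,0]
  ],
  "gripper": [0,0,0,0,0,0,0,0]
}}

```text
time: 35.03
tool_pos: [0.5418, 0.0155, 0.0936]
tcp_rot: [3.122, 0.35, -0.001]
wrist_force: [0.3, -0.2, 0.0]
width: 0.229
grip_force: 39.5
```

Run:
```python
from h import *
st();need(.5422,.0154,.072,np.radians(-77.3))
```

```text
35.0333 [0.5418 0.0155 0.0936] psi -77.21deg z [-0.0008 -0.0001 -1.    ] F [ 0.3443 -0.1587  0.0324] M [-0.0258 -0.0337 -0.0528] w 0.2290888432214384 q6 1.3301917637182312
at [0.5418 0.0155 0.0936] psi -1.3475041135960142 q6 1.3301917637182312 | turn [-0.0001  0.0008  0.0016] then shift [0.0004 0.0001 0.0216]
```

Emit:
{"api": "jog_arm", "payload": {
  "turn": [
    [0,0,0],
    [0,0,0],
    [0,0,0],
    [0,0,0],
    [0,0,0],
    [0,0,0],
    [0,0,0],
    [0,0,0],
    [0,0,0]
  ],
  "delta_pos": [
    [0.0003,0,0.004],
    [0,0,0.004],
    [0,0,0.004],
    [0,0,0.004],
    [0,0,0.003],
    [0,0,0.002],
    [0,0,0.001],
    [0,0,0],
    [0,0,0]
  ],
  "gripper": [0,0,0,0,0,0,0,0,0]
}}

```text
time: 35.78
tool_pos: [0.5423, 0.0156, 0.0722]
tcp_rot: [3.122, 0.35, -0.0]
wrist_force: [-3.2, -0.1, 1.9]
width: 0.224
grip_force: 39.7
```

Run:
```python
from h import *
st()
```

```text
35.7833 [0.5423 0.0156 0.0722] psi -77.20deg z [-0.0003 -0.0001 -1.    ] F [-3.1788 -0.0514  1.9193] M [-0.0418  0.1892  0.0175] w 0.22395075692257646 q6 1.3303397800909793
```

Emit:
{"api": "jog_arm", "payload": {
  "turn": [
    [0,0,0],
    [0,0,0],
    [0,0,0],
    [0,0,0]
  ],
  "delta_pos": [
    [0,0,0.001],
    [0,0,0.0005],
    [0,0,0],
    [0,0,0]
  ],
  "gripper": [0,0,0,0]
}}

```text
time: 36.12
tool_pos: [0.5423, 0.0156, 0.0722]
tcp_rot: [3.122, 0.35, -0.0]
wrist_force: [-5.7, 0.5, 11.5]
width: 0.231
grip_force: 41.2
```

Run:
```python
from h import *
st()
```

```text
36.1167 [0.5423 0.0156 0.0722] psi -77.20deg z [-0.0003 -0.0001 -1.    ] F [-5.7071  0.5306 11.4759] M [-0.0421  0.9616 -0.014 ] w 0.23102178470753595 q6 1.3303563556471631
```

Emit:
{"api": "jog_arm", "payload": {
  "turn": [
    [0,0,0],
    [0,0,0],
    [0,0,0],
    [0,0,0],
    [0,0,0],
    [0,0,0],
    [0,0,0],
    [0,0,0],
    [0,0,0],
    [0,0,0],
    [0,0,0],
    [0,0,0]
  ],
  "delta_pos": [
    [0,0,0],
    [0,0,0],
    [0,0,0],
    [0,0,0],
    [0,0,0],
    [0,0,-0.02],
    [0,0,-0.025],
    [0,0,-0.03],
    [0,0,-0.03],
    [0,0,-0.03],
    [0,0,0],
    [0,0,0]
  ],
  "gripper": [0.085,0.085,0.085,0.085,0.085,0.085,0.085,0.085,0.085,0.085,0.085,0.085]
}}

```text
time: 37.12
tool_pos: [0.5442, 0.0155, 0.2081]
tcp_rot: [3.121, 0.35, 0.008]
wrist_force: [-0.6, -0.5, 0.0]
width: 0.995
grip_force: 0.0
```

Run:
```python
from h import *
st();need(.50,.30,.23,np.radians(-77.3))
T=cam("top");
for n,roi in(("yellow",(150,150,375,300)),("blue",(150,150,375,300))):
  for b in blobs(T["im"],n,roi,30): print(n,b[0],b[1],b[2])
print(proj(T,[.5422,.0154,.115]),proj(T,[.5422,.0154,.055]))
```

```text
37.1167 [0.5442 0.0155 0.2081] psi -77.21deg z [ 0.0053 -0.0002 -1.    ] F [-0.587  -0.5285  0.0064] M [ 0.0203 -0.0369 -0.0228] w 0.994783865537388 q6 1.3303430621565155
at [0.5442 0.0155 0.2081] psi -1.3474962370477161 q6 1.3303430621565155 | turn [ 0.0013 -0.0051  0.0016] then shift [ 0.0194 -0.2872 -0.0219]
yellow 59 [321.3 219.7] [314 216  14   9]
blue 38 [360.6 209.9] [356 208   9   5]
blue 120 [206.1 226.4] [200 221  14  11]
[320.0145 213.9281] [320.4462 216.8338]
```

Emit:
{"api": "jog_arm", "payload": {
  "turn": [
    [0,0,0],
    [0,0,0],
    [0,0,0],
    [0,0,0],
    [0,0,0],
    [0,0,0],
    [0,0,0],
    [0,0,0],
    [0,0,0],
    [0,0,0],
    [0,0,0],
    [0,0,0],
    [0,0,0],
    [0,0,0]
  ],
  "delta_pos": [
    [0.0032,-0.0288,0],
    [0.0032,-0.0288,0],
    [0.0032,-0.0288,0],
    [0.0032,-0.0288,0],
    [0.0032,-0.0288,0],
    [0.0032,-0.0288,0],
    [0.0032,-0.0288,0],
    [0.0032,-0.0288,0],
    [0.0032,-0.0288,0],
    [0.0032,-0.0288,0],
    [0,0,0],
    [0,0,0],
    [0,0,0],
    [0,0,0]
  ],
  "gripper": [0.085,0.085,0.085,0.085,0.085,0.085,0.085,0.085,0.085,0.085,0.085,0.085,0.085,0.085]
}}

```text
time: 38.33
tool_pos: [0.5092, 0.3022, 0.2041]
tcp_rot: [3.121, 0.349, -0.004]
wrist_force: [-0.1, -0.3, -0.4]
width: 0.995
grip_force: 0.0
```

Run:
```python
from h import *
st();W=cam("wrist");np.savez("wb.npz",**W)
for b in blobs(W["im"],"blue",(200,100,440,300),150): print(b[0],b[1],b[2],b[3],onz(W,*b[3][0],.107));X=onz(W,*b[3][0],.107);need(X[0],X[1],.073,np.radians(-77.3))
for b in blobs(W["im"],"orange",(100,0,600,300),100): q=[onz(W,*q,.03) for q in cv2.boxPoints(b[3])];print(q)
```

```text
38.3333 [0.5092 0.3022 0.2041] psi -77.25deg z [-0.0021 -0.0016 -1.    ] F [-0.1005 -0.2759 -0.3532] M [-0.0058 -0.0168 -0.0424] w 0.9949723403803219 q6 1.8421864385698417
494 [318.1 201.5] [307 191  24  22] ((318.5, 201.5), (23.0, 21.0), 0.0) [0.5117 0.3061 0.107 ]
at [0.5095 0.3022 0.2045] psi -1.3486957556139716 q6 1.8422546126392387 | turn [0.0008 0.0018 0.0004] then shift [ 0.0031 -0.0034  0.1315]
[array([0.6956, 0.1987, 0.03  ]), array([0.7614, 0.1576, 0.03  ]), array([0.7363, 0.098 , 0.03  ]), array([0.6663, 0.1373, 0.03  ])]
[array([0.405, 0.249, 0.03 ]), array([0.5854, 0.2895, 0.03  ]), array([0.5857, 0.2876, 0.03  ]), array([0.4054, 0.2468, 0.03  ])]
```

Emit:
{"api": "jog_arm", "payload": {
  "turn": [
    [0,0,0],
    [0,0,0],
    [0,0,0],
    [0,0,0],
    [0,0,0],
    [0,0,0],
    [0,0,0],
    [0,0,0],
    [0,0,0],
    [0,0,0]
  ],
  "delta_pos": [
    [0.003,-0.0034,0.015],
    [0,0,0.02],
    [0,0,0.02],
    [0,0,0.02],
    [0,0,0.02],
    [0,0,0.02],
    [0,0,0.015],
    [0,0,0],
    [0,0,0],
    [0,0,0]
  ],
  "gripper": [0.085,0.085,0.085,0.085,0.085,0.085,0.085,0.085,0.085,0.085]
}}

```text
time: 39.22
tool_pos: [0.5127, 0.3072, 0.0765]
tcp_rot: [-3.122, -0.348, -0.002]
wrist_force: [-0.4, 0.2, 0.6]
width: 0.996
grip_force: 0.0
```

Run:
```python
from h import *
st();need(.5115,.306,.064,np.radians(-77.3))
```

```text
39.2167 [0.5127 0.3072 0.0765] psi -77.26deg z [ 0.001   0.0005 -1.    ] F [-0.3548  0.1803  0.5696] M [ 0.0114  0.0227 -0.0384] w 0.9962918722029586 q6 1.8465672433420393
at [0.5127 0.3072 0.0765] psi -1.34846522463065 q6 1.8465672433420393 | turn [-0.0003 -0.0011  0.0007] then shift [-0.0015  0.0009  0.0125]
```

Emit:
{"api": "jog_arm", "payload": {
  "turn": [
    [0,0,0],
    [0,0,0],
    [0,0,0],
    [0,0,0],
    [0,0,0],
    [0,0,0],
    [0,0,0],
    [0,0,0],
    [0,0,0],
    [0,0,0],
    [0,0,0],
    [0,0,0],
    [0,0,0]
  ],
  "delta_pos": [
    [-0.0012,0.0008,0.006],
    [0,0,0.006],
    [0,0,0],
    [0,0,0],
    [0,0,0],
    [0,0,0],
    [0,0,0],
    [0,0,0],
    [0,0,0],
    [0,0,0],
    [0,0,0],
    [0,0,0],
    [0,0,0]
  ],
  "gripper": [0.085,0.085,0.085,0.085,0.085,0,0,0,0,0,0,0,0]
}}

```text
time: 40.3
tool_pos: [0.511, 0.3065, 0.0636]
tcp_rot: [-3.122, -0.35, -0.0]
wrist_force: [-0.3, -0.1, -0.1]
width: 0.226
grip_force: 42.2
```

Run:
```python
from h import *
st()
```

```text
40.3 [0.511  0.3065 0.0636] psi -77.21deg z [ 0.      0.0001 -1.    ] F [-0.2744 -0.0571 -0.0911] M [ 0.0302 -0.0458 -0.0133] w 0.22613481582537823 q6 1.8459416871800074
```

Emit:
{"api": "jog_arm", "payload": {
  "turn": [
    [0,0,0],
    [0,0,0],
    [0,0,0],
    [0,0,0],
    [0,0,0],
    [0,0,0],
    [0,0,0],
    [0,0,0],
    [0,0,0]
  ],
  "delta_pos": [
    [0,0,-0.008],
    [0,0,-0.014],
    [0,0,-0.014],
    [0,0,-0.014],
    [0,0,-0.014],
    [0,0,-0.006],
    [0,0,0],
    [0,0,0],
    [0,0,0]
  ],
  "gripper": [0,0,0,0,0,0,0,0,0]
}}

```text
time: 41.05
tool_pos: [0.5102, 0.3061, 0.1325]
tcp_rot: [3.121, 0.35, -0.003]
wrist_force: [0.2, -0.7, -1.0]
width: 0.232
grip_force: 42.0
```

Run:
```python
from h import *
st();need(.5371,-.0843,.134,np.radians(-77.3))
```

```text
41.05 [0.5102 0.3061 0.1325] psi -77.21deg z [-0.0016 -0.0008 -1.    ] F [ 0.1687 -0.6543 -1.    ] M [-0.0166  0.0139 -0.0366] w 0.23189729060994305 q6 1.8458980360163804
at [0.5102 0.3061 0.1325] psi -1.3475263985983559 q6 1.8458980360163804 | turn [0.0004 0.0017 0.0016] then shift [-0.0596  0.3867 -0.0015]
```

Emit:
{"api": "jog_arm", "payload": {
  "turn": [
    [0,0,0],
    [0,0,0],
    [0,0,0],
    [0,0,0],
    [0,0,0],
    [0,0,0],
    [0,0,0],
    [0,0,0],
    [0,0,0],
    [0,0,0],
    [0,0,0],
    [0,0,0],
    [0,0,0],
    [0,0,0],
    [0,0,0],
    [0,0,0],
    [0,0,0],
    [0,0,0],
    [0,0,0]
  ],
  "delta_pos": [
    [0,0,-0.02],
    [0,0,-0.02],
    [0,0,-0.025],
    [-0.0046,0.0297,0],
    [-0.0046,0.0297,0],
    [-0.0046,0.0297,0],
    [-0.0046,0.0297,0],
    [-0.0046,0.0297,0],
    [-0.0046,0.0297,0],
    [-0.0046,0.0297,0],
    [-0.0046,0.0297,0],
    [-0.0046,0.0297,0],
    [-0.0046,0.0297,0],
    [-0.0046,0.0297,0],
    [-0.0046,0.0297,0],
    [-0.0046,0.0297,0],
    [0,0,0],
    [0,0,0],
    [0,0,0]
  ],
  "gripper": [0,0,0,0,0,0,0,0,0,0,0,0,0,0,0,0,0,0,0]
}}

```text
time: 42.63
tool_pos: [0.5374, -0.083, 0.1974]
tcp_rot: [-3.121, -0.349, 0.003]
wrist_force: [-0.2, -1.1, -0.3]
width: 0.23
grip_force: 42.0
```

Run:
```python
from h import *
st();need(.5371,-.0843,.108,np.radians(-77.3))
```

```text
42.6333 [ 0.5374 -0.083   0.1974] psi -77.26deg z [-0.0022  0.001  -1.    ] F [-0.188  -1.1213 -0.2568] M [ 0.0298 -0.0145  0.0037] w 0.22976462547732196 q6 1.148794279842274
at [ 0.5374 -0.083   0.1974] psi -1.3483798302889891 q6 1.148794279842274 | turn [-0.0014  0.0019  0.0008] then shift [-0.0006  0.0012  0.0894]
```

Emit:
{"api": "jog_arm", "payload": {
  "turn": [
    [0,0,0],
    [0,0,0],
    [0,0,0],
    [0,0,0],
    [0,0,0],
    [0,0,0],
    [0,0,0],
    [0,0,0],
    [0,0,0],
    [0,0,0]
  ],
  "delta_pos": [
    [-0.0006,0.0012,0.013],
    [0,0,0.016],
    [0,0,0.016],
    [0,0,0.016],
    [0,0,0.016],
    [0,0,0.012],
    [0,0,0],
    [0,0,0],
    [0,0,0],
    [0,0,0]
  ],
  "gripper": [0,0,0,0,0,0,0,0,0,0]
}}

```text
time: 43.47
tool_pos: [0.5388, -0.0846, 0.1107]
tcp_rot: [3.121, 0.351, 0.003]
wrist_force: [0.1, 0.6, -0.5]
width: 0.228
grip_force: 42.1
```

Run:
```python
from h import *
st();need(.5371,-.0843,.094,np.radians(-77.3))
```

```text
43.4667 [ 0.5388 -0.0846  0.1107] psi -77.19deg z [ 0.002  -0.0005 -1.    ] F [ 0.1052  0.6482 -0.5124] M [-0.0167 -0.0077 -0.055 ] w 0.22840432362495794 q6 1.1457947043421852
at [ 0.5388 -0.0846  0.1107] psi -1.3471397976098465 q6 1.1457947043421852 | turn [ 0.0009 -0.0019  0.002 ] then shift [-0.0016 -0.0007  0.0167]
```

Emit:
{"api": "jog_arm", "payload": {
  "turn": [
    [0,0,0],
    [0,0,0],
    [0,0,0],
    [0,0,0],
    [0,0,0],
    [0,0,0],
    [0,0,0]
  ],
  "delta_pos": [
    [-0.0011,-0.0006,0.003],
    [0,0,0.002],
    [0,0,0],
    [0,0,0],
    [0,0,0],
    [0,0,0],
    [0,0,0]
  ],
  "gripper": [0,0,0,0,0,0,0]
}}

```text
time: 44.05
tool_pos: [0.5366, -0.0843, 0.1046]
tcp_rot: [3.122, 0.35, 0.0]
wrist_force: [-1.0, 0.1, -0.3]
width: 0.224
grip_force: 42.1
```

Run:
```python
from h import *
st();need(.5371,-.0843,.094,np.radians(-77.3))
```

```text
44.05 [ 0.5366 -0.0843  0.1046] psi -77.21deg z [ 0.     -0.0001 -1.    ] F [-0.9564  0.1096 -0.2764] M [-0.0389 -0.0114 -0.0054] w 0.22353079440343246 q6 1.1459515356833607
at [ 0.5366 -0.0843  0.1046] psi -1.347565478379229 q6 1.1459515356833607 | turn [ 0.0001 -0.      0.0016] then shift [0.0004 0.0001 0.0106]
```

Emit:
{"api": "jog_arm", "payload": {
  "turn": [
    [0,0,0],
    [0,0,0],
    [0,0,0],
    [0,0,0],
    [0,0,0],
    [0,0,0]
  ],
  "delta_pos": [
    [0.0006,0,0.003],
    [0,0,0.003],
    [0,0,0.003],
    [0,0,0.003],
    [0,0,0],
    [0,0,0]
  ],
  "gripper": [0,0,0,0,0,0]
}}

```text
time: 44.55
tool_pos: [0.5367, -0.0841, 0.092]
tcp_rot: [-3.122, -0.35, 0.002]
wrist_force: [0.4, 0.0, -0.9]
width: 0.229
grip_force: 42.1
```

Run:
```python
from h import *
st()
```

```text
44.55 [ 0.5367 -0.0841  0.092 ] psi -77.20deg z [-0.0012  0.0002 -1.    ] F [ 0.4413  0.0324 -0.8677] M [-0.0216 -0.0113  0.0188] w 0.228830833693812 q6 1.1463434404708426
```

Emit:
{"api": "jog_arm", "payload": {
  "turn": [
    [0,0,0],
    [0,0,0],
    [0,0,0],
    [0,0,0],
    [0,0,0],
    [0,0,0],
    [0,0,0],
    [0,0,0]
  ],
  "delta_pos": [
    [0,0,0.003],
    [0,0,0.004],
    [0,0,0.004],
    [0,0,0.004],
    [0,0,0.003],
    [0,0,0.002],
    [0,0,0],
    [0,0,0]
  ],
  "gripper": [0,0,0,0,0,0,0,0]
}}

```text
time: 45.22
tool_pos: [0.5371, -0.0841, 0.0723]
tcp_rot: [-3.122, -0.35, 0.001]
wrist_force: [0.1, 0.1, 0.2]
width: 0.225
grip_force: 42.1
```

Run:
```python
from h import *
st()
```

```text
45.2167 [ 0.5371 -0.0841  0.0723] psi -77.21deg z [-0.0004  0.     -1.    ] F [0.0903 0.1087 0.1691] M [0.0401 0.0428 0.0055] w 0.2253469317609413 q6 1.1463948543292783
```

Emit:
{"api": "jog_arm", "payload": {
  "turn": [
    [0,0,0],
    [0,0,0],
    [0,0,0],
    [0,0,0],
    [0,0,0]
  ],
  "delta_pos": [
    [0,0,0.001],
    [0,0,0.001],
    [0,0,0],
    [0,0,0],
    [0,0,0]
  ],
  "gripper": [0,0,0,0,0]
}}

```text
time: 45.63
tool_pos: [0.5375, -0.0842, 0.0715]
tcp_rot: [3.122, 0.35, 0.001]
wrist_force: [-2.1, 0.3, 4.9]
width: 0.224
grip_force: 42.7
```

Run:
```python
from h import *
st()
```

```text
45.6333 [ 0.5375 -0.0842  0.0715] psi -77.21deg z [ 0.0005 -0.0002 -1.    ] F [-2.1425  0.265   4.9234] M [0.1106 0.4169 0.0577] w 0.22409927323025983 q6 1.1463772068091105
```

Emit:
{"api": "jog_arm", "payload": {
  "turn": [
    [0,0,0],
    [0,0,0],
    [0,0,0],
    [0,0,0],
    [0,0,0],
    [0,0,0],
    [0,0,0],
    [0,0,0],
    [0,0,0],
    [0,0,0],
    [0,0,0],
    [0,0,0]
  ],
  "delta_pos": [
    [0,0,0],
    [0,0,0],
    [0,0,0],
    [0,0,0],
    [0,0,0],
    [0,0,-0.02],
    [0,0,-0.025],
    [0,0,-0.035],
    [0,0,-0.035],
    [0,0,-0.035],
    [0,0,-0.03],
    [0,0,0]
  ],
  "gripper": [0.085,0.085,0.085,0.085,0.085,0.085,0.085,0.085,0.085,0.085,0.085,0.085]
}}

```text
time: 46.63
tool_pos: [0.5413, -0.085, 0.2587]
tcp_rot: [3.118, 0.35, 0.02]
wrist_force: [1.5, -0.3, 0.7]
width: 0.993
grip_force: 0.0
```

Run:
```python
from h import *
st();need(.4256,-.3131,.25,-1.150)
S=cam("scene");save(S,"s10.png",(270,130,510,280),3.2)
T=cam("top")
for b in blobs(T["im"],"red",(430,240,475,290),60): print(b[1])
```

```text
46.6333 [ 0.5413 -0.085   0.2587] psi -77.20deg z [ 0.0128 -0.0027 -0.9999] F [ 1.459  -0.3245  0.747 ] M [ 0.0196 -0.0323  0.0053] w 0.9928392142038979 q6 1.1463549697039859
at [ 0.5413 -0.085   0.2587] psi -1.3474603376559562 q6 1.1463549697039859 | turn [ 0.0066 -0.0113 -0.1974] then shift [-0.1988  0.1609  0.0087]
[453.6 253.9]
[465.  277.9]
```

View pics/s10.png

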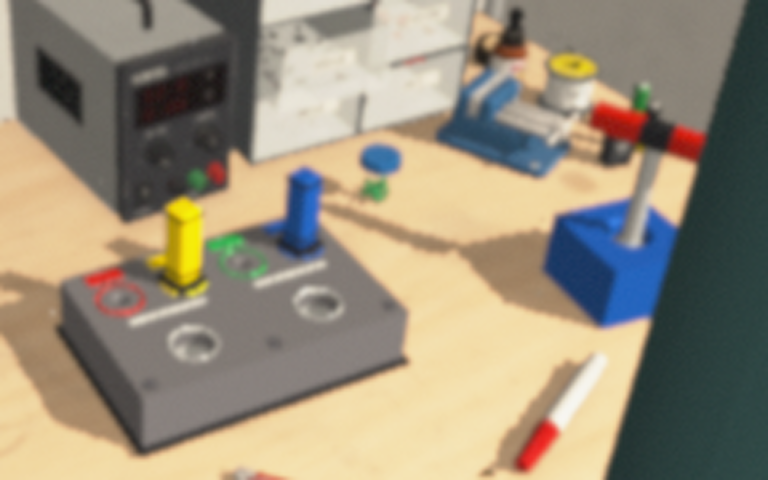

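The scene crop shows both probes upright with their shoulders on the block, yellow (183,245) and blue (303,215), and the key standing in its stand. Now I fetch the key again.

Emit:
{"api": "jog_arm", "payload": {
  "turn": [
    [0,0,-0.0985],
    [0,0,-0.0985],
    [0,0,0],
    [0,0,0],
    [0,0,0],
    [0,0,0],
    [0,0,0],
    [0,0,0],
    [0,0,0],
    [0,0,0],
    [0,0,0],
    [0,0,0],
    [0,0,0],
    [0,0,0],
    [0,0,0],
    [0,0,0]
  ],
  "delta_pos": [
    [0,0,0],
    [0,0,0],
    [-0.0221,0.0179,0.0005],
    [-0.0221,0.0179,0.0005],
    [-0.0221,0.0179,0.0005],
    [-0.0221,0.0179,0.0005],
    [-0.0221,0.0179,0.0005],
    [-0.0221,0.0179,0.0005],
    [-0.0221,0.0179,0.0005],
    [-0.0221,0.0179,0.0005],
    [-0.0221,0.0179,0.0005],
    [0,0,0],
    [0,0,0],
    [0,0,0],
    [0,0,0],
    [0,0,0]
  ],
  "gripper": [0.085,0.085,0.085,0.085,0.085,0.085,0.085,0.085,0.085,0.085,0.085,0.085,0.085,0.085,0.085,0.085]
}}

```text
time: 48.07
tool_pos: [0.4216, -0.3113, 0.2454]
tcp_rot: [-3.071, -0.657, 0.001]
wrist_force: [-0.7, -0.4, -0.3]
width: 0.997
grip_force: 0.0
```

Run:
```python
from h import *
st();c=cam("wrist")
bs=sorted([b for b in blobs(c["im"],"red",(270,100,370,300),200,v=40)],key=lambda b:b[1][1])
for b in bs: print(b[0],b[1],b[2])
r0,r1=bs[0][2],bs[-1][2];u=bs[0][1][0];w=bs[-1][1][0]
P=[onz(c,uu,v,.152) for uu,v in((u,r0[1]-.5),(u,r0[1]+r0[3]-.5),(w,r1[1]-.5),(w,r1[1]+r1[3]-.5))]
print(P,"ends",(P[0]+P[3])/2,"band",(P[1]+P[2])/2)
d=P[0]-P[3];th=np.arctan2(d[1],d[0]);print(np.degrees(th),np.linalg.norm(d))
X=(P[0]+P[3]+P[1]+P[2])/4;need(X[0],X[1],.124,th-np.pi/2)
```

```text
48.0667 [ 0.4216 -0.3113  0.2454] psi -65.84deg z [-0.0009  0.0008 -1.    ] F [-0.687  -0.3827 -0.2819] M [ 0.025  -0.0404 -0.0376] w 0.9968619810108237 q6 0.46538126284548564
1029 [325.8 167.8] [315 143  22  50]
789 [325.5 237.2] [316 218  20  40]
[array([ 0.4708, -0.2922,  0.152 ]), array([ 0.434 , -0.3089,  0.152 ]), array([ 0.4141, -0.3176,  0.152 ]), array([ 0.3805, -0.3328,  0.152 ])] ends [ 0.4256 -0.3125  0.152 ] band [ 0.424  -0.3132  0.152 ]
24.24268886923736 0.09897345422608715
at [ 0.4217 -0.3114  0.2457] psi -1.1489193628269658 q6 0.46533913383618714 | turn [-0.0006  0.0003 -0.0012] then shift [0.0023 0.0026 0.1217]
```

Emit:
{"api": "jog_arm", "payload": {
  "turn": [
    [0,0,0],
    [0,0,0],
    [0,0,0],
    [0,0,0],
    [0,0,0],
    [0,0,0],
    [0,0,0],
    [0,0,0]
  ],
  "delta_pos": [
    [0.0024,0.0026,0.02],
    [0,0,0.02],
    [0,0,0.02],
    [0,0,0.02],
    [0,0,0.02],
    [0,0,0.015],
    [0,0,0],
    [0,0,0]
  ],
  "gripper": [0.085,0.085,0.085,0.085,0.085,0.085,0.085,0.085]
}}

```text
time: 48.78
tool_pos: [0.4243, -0.3127, 0.1303]
tcp_rot: [-3.07, -0.657, 0.002]
wrist_force: [-0.3, 0.3, 0.0]
width: 0.998
grip_force: 0.0
```

Run:
```python
from h import *
st();need(.4252,-.313,.1235,-1.148)
```

```text
48.7833 [ 0.4243 -0.3127  0.1303] psi -65.86deg z [-0.0019  0.0014 -1.    ] F [-0.3225  0.2978  0.028 ] M [-0.0254 -0.0072 -0.0509] w 0.9975215815919972 q6 0.4670987408411084
at [ 0.4243 -0.3127  0.1303] psi -1.1493918161971362 q6 0.4670987408411084 | turn [-0.0021  0.0011 -0.0014] then shift [0.0007 0.0007 0.0068]
```

Emit:
{"api": "jog_arm", "payload": {
  "turn": [
    [0,0,0],
    [0,0,0],
    [0,0,0],
    [0,0,0],
    [0,0,0],
    [0,0,0],
    [0,0,0],
    [0,0,0],
    [0,0,0],
    [0,0,0],
    [0,0,0]
  ],
  "delta_pos": [
    [0.0004,0.0004,0.004],
    [0,0,0.003],
    [0,0,0],
    [0,0,0],
    [0,0,0],
    [0,0,0],
    [0,0,0],
    [0,0,0],
    [0,0,0],
    [0,0,0],
    [0,0,0]
  ],
  "gripper": [0.085,0.085,0.085,0.085,0,0,0,0,0,0,0],
  "grip_force": 60
}}

```text
time: 49.7
tool_pos: [0.4251, -0.3139, 0.1242]
tcp_rot: [-3.072, -0.655, 0.0]
wrist_force: [-0.8, 1.2, 2.3]
width: 0.199
grip_force: 59.2
```

Run:
```python
from h import *
st()
```

```text
49.7 [ 0.4251 -0.3139  0.1242] psi -65.92deg z [-0.0001  0.0001 -1.    ] F [-0.8345  1.247   2.2596] M [ 0.1919  0.108  -0.0522] w 0.19937833134508806 q6 0.46732322725951136
```

Emit:
{"api": "jog_arm", "payload": {
  "turn": [
    [0,0,0],
    [0,0,0],
    [0,0,0],
    [0,0,0],
    [0,0,0],
    [0,0,0],
    [0,0,0],
    [0,0,0],
    [0,0,0],
    [0,0,0]
  ],
  "delta_pos": [
    [0,0,-0.008],
    [0,0,-0.014],
    [0,0,-0.014],
    [0,0,-0.014],
    [0,0,-0.014],
    [0,0,-0.014],
    [0,0,-0.01],
    [0,0,0],
    [0,0,0],
    [0,0,0]
  ],
  "gripper": [0,0,0,0,0,0,0,0,0,0]
}}

```text
time: 50.53
tool_pos: [0.4245, -0.3136, 0.211]
tcp_rot: [-3.071, -0.655, 0.002]
wrist_force: [0.2, 0.3, -2.7]
width: 0.202
grip_force: 59.0
```

Run:
```python
from h import *
st();need(.473,-.056,.206,np.radians(14.))
need(.473,-.056,.206,np.radians(-46.))
```

```text
50.5333 [ 0.4245 -0.3136  0.211 ] psi -65.92deg z [-0.0015  0.0009 -1.    ] F [ 0.2383  0.2736 -2.7492] M [ 0.0367 -0.0497  0.0333] w 0.20179153762464672 q6 0.4673460119462332
at [ 0.4245 -0.3136  0.211 ] psi -1.1505004872925122 q6 0.4673460119462332 | turn [-0.0019 -0.0002 -1.3948] then shift [0.2382 0.1093 0.005 ]
at [ 0.4245 -0.3136  0.211 ] psi -1.1505004872925122 q6 0.4673460119462332 | turn [-0.0016  0.0007 -0.3476] then shift [ 0.2138 -0.1516  0.005 ]
```

Emit:
{"api": "jog_arm", "payload": {
  "turn": [
    [0,0,-0.116],
    [0,0,-0.116],
    [0,0,-0.116],
    [0,0,0],
    [0,0,0],
    [0,0,0],
    [0,0,0],
    [0,0,0],
    [0,0,0],
    [0,0,0],
    [0,0,0],
    [0,0,0],
    [0,0,0],
    [0,0,0],
    [0,0,0],
    [0,0,0],
    [0,0,0]
  ],
  "delta_pos": [
    [0,0,0],
    [0,0,0],
    [0,0,0],
    [0.0238,-0.0168,0],
    [0.0238,-0.0168,0],
    [0.0238,-0.0168,0],
    [0.0238,-0.0168,0],
    [0.0238,-0.0168,0],
    [0.0237,-0.0169,0],
    [0.0237,-0.0169,0],
    [0.0237,-0.0169,0],
    [0.0237,-0.0169,0],
    [0,0,0],
    [0,0,0],
    [0,0,0],
    [0,0,0],
    [0,0,0]
  ],
  "gripper": [0,0,0,0,0,0,0,0,0,0,0,0,0,0,0,0,0]
}}

```text
time: 51.95
tool_pos: [0.4731, -0.0574, 0.2116]
tcp_rot: [-2.913, -1.175, 0.002]
wrist_force: [0.3, -1.0, -2.5]
width: 0.201
grip_force: 59.2
```

Run:
```python
from h import *
st();need(.473,-.056,.17,np.radians(-46.))
```

```text
51.95 [ 0.4731 -0.0574  0.2116] psi -46.07deg z [-0.001  -0.0002 -1.    ] F [ 0.2758 -0.9957 -2.4832] M [ 0.0283 -0.0164 -0.0252] w 0.2010912014214728 q6 0.6314619603431771
at [ 0.4731 -0.0574  0.2116] psi -0.8039955985085909 q6 0.6314619603431771 | turn [-0.0005  0.0009 -0.0011] then shift [ 0.0009 -0.0011  0.0416]
```

Emit:
{"api": "jog_arm", "payload": {
  "turn": [
    [0,0,0],
    [0,0,0],
    [0,0,0],
    [0,0,0],
    [0,0,0],
    [0,0,0],
    [0,0,0],
    [0,0,0],
    [0,0,0]
  ],
  "delta_pos": [
    [0.0009,-0.0011,0.01],
    [0,0,0.01],
    [0,0,0.01],
    [0,0,0.008],
    [0,0,0.003],
    [0,0,0],
    [0,0,0],
    [0,0,0],
    [0,0,0]
  ],
  "gripper": [0,0,0,0,0,0,0,0,0]
}}

```text
time: 52.7
tool_pos: [0.4739, -0.055, 0.1717]
tcp_rot: [2.912, 1.177, 0.001]
wrist_force: [-0.7, -0.2, -2.0]
width: 0.197
grip_force: 59.2
```

Run:
```python
from h import *
st();need(.473,-.056,.157,np.radians(-46.))
```

```text
52.7 [ 0.4739 -0.055   0.1717] psi -45.97deg z [ 0.0011 -0.0003 -1.    ] F [-0.709  -0.2005 -2.003 ] M [ 0.0236 -0.0162 -0.0186] w 0.19674957840535154 q6 0.634660226913283
at [ 0.4739 -0.055   0.1717] psi -0.8023826356853796 q6 0.634660226913283 | turn [ 0.001  -0.0006  0.0005] then shift [-0.0013  0.      0.0147]
```

Emit:
{"api": "jog_arm", "payload": {
  "turn": [
    [0,0,0],
    [0,0,0],
    [0,0,0],
    [0,0,0],
    [0,0,0],
    [0,0,0],
    [0,0,0],
    [0,0,0],
    [0,0,0]
  ],
  "delta_pos": [
    [-0.0011,0,0.002],
    [0,0,0.003],
    [0,0,0.003],
    [0,0,0.003],
    [0,0,0.003],
    [0,0,0],
    [0,0,0],
    [0,0,0],
    [0,0,0]
  ],
  "gripper": [0,0,0,0,0,0,0,0,0]
}}

```text
time: 53.45
tool_pos: [0.4726, -0.0558, 0.1571]
tcp_rot: [2.913, 1.177, -0.0]
wrist_force: [-0.1, 0.5, -2.1]
width: 0.197
grip_force: 59.2
```

Run:
```python
from h import *
st();need(.473,-.056,.146,np.radians(-46.))
```

```text
53.45 [ 0.4726 -0.0558  0.1571] psi -45.98deg z [-0.0001 -0.0001 -1.    ] F [-0.1415  0.5219 -2.1145] M [-0.0167  0.0517  0.0349] w 0.19694038510392908 q6 0.6328361250637665
at [ 0.4726 -0.0558  0.1571] psi -0.8025333193409089 q6 0.6328361250637665 | turn [0.     0.0001 0.0003] then shift [0.0001 0.0004 0.0111]
```

Emit:
{"api": "jog_arm", "payload": {
  "turn": [
    [0,0,0],
    [0,0,0],
    [0,0,0],
    [0,0,0],
    [0,0,0],
    [0,0,0],
    [0,0,0],
    [0,0,0]
  ],
  "delta_pos": [
    [0,0.0003,0.003],
    [0,0,0.003],
    [0,0,0.002],
    [0,0,0.002],
    [0,0,0.002],
    [0,0,0],
    [0,0,0],
    [0,0,0]
  ],
  "gripper": [0,0,0,0,0,0,0,0]
}}

```text
time: 54.12
tool_pos: [0.4734, -0.0561, 0.1455]
tcp_rot: [2.912, 1.177, 0.002]
wrist_force: [0.7, 0.9, 3.0]
width: 0.2
grip_force: 60.1
```

Run:
```python
from h import *
st()
```

```text
54.1167 [ 0.4734 -0.0561  0.1455] psi -45.98deg z [ 0.0012 -0.0003 -1.    ] F [0.7077 0.9218 3.0385] M [ 0.0082 -0.1602 -0.1067] w 0.19960200950676366 q6 0.6324903364303559
```

Emit:
{"api": "jog_arm", "payload": {
  "turn": [
    [0,0,0],
    [0,0,0],
    [0,0,0],
    [0,0,0],
    [0,0,0],
    [0,0,0],
    [0,0,0]
  ],
  "delta_pos": [
    [0,0,0.002],
    [0,0,0.002],
    [0,0,0.002],
    [0,0,0.002],
    [0,0,0.0015],
    [0,0,0],
    [0,0,0]
  ],
  "gripper": [0,0,0,0,0,0,0]
}}

```text
time: 54.7
tool_pos: [0.4741, -0.0561, 0.1378]
tcp_rot: [2.912, 1.177, 0.003]
wrist_force: [-1.8, 0.8, 13.1]
width: 0.199
grip_force: 61.6
```

Run:
```python
from h import *
st()
```

```text
54.7 [ 0.4741 -0.0561  0.1378] psi -45.99deg z [ 0.0025 -0.0002 -1.    ] F [-1.78    0.8377 13.0886] M [ 0.1641  0.5197 -0.1183] w 0.19878776062049663 q6 0.6325760065660371
```

Emit:
{"api": "jog_arm", "payload": {
  "turn": [
    [0,0,0],
    [0,0,0.08],
    [0,0,0.08],
    [0,0,0.08],
    [0,0,0.08],
    [0,0,0.08],
    [0,0,0.08],
    [0,0,0.08],
    [0,0,0.08],
    [0,0,0.08],
    [0,0,0.08],
    [0,0,0.08],
    [0,0,0.08],
    [0,0,0.08],
    [0,0,0.08],
    [0,0,0.04],
    [0,0,0],
    [0,0,0]
  ],
  "delta_pos": [
    [0,0,-0.001],
    [0,0,0],
    [0,0,0],
    [0,0,0],
    [0,0,0],
    [0,0,0],
    [0,0,0],
    [0,0,0],
    [0,0,0],
    [0,0,0],
    [0,0,0],
    [0,0,0],
    [0,0,0],
    [0,0,0],
    [0,0,0],
    [0,0,0],
    [0,0,0],
    [0,0,0]
  ],
  "gripper": [0,0,0,0,0,0,0,0,0,0,0,0,0,0,0,0,0,0]
}}

```text
time: 56.2
tool_pos: [0.4728, -0.0567, 0.1362]
tcp_rot: [3.081, -0.608, 0.001]
wrist_force: [0.8, -3.8, -1.6]
width: 0.203
grip_force: 59.4
```

Run:
```python
from h import *
st()
```

```text
56.2 [ 0.4728 -0.0567  0.1362] psi -112.35deg z [ 0.     -0.0016 -1.    ] F [ 0.8003 -3.7601 -1.6493] M [-0.9799 -0.376  -0.029 ] w 0.20331608210994084 q6 1.7911741098350842
```

Emit:
{"api": "jog_arm", "payload": {
  "turn": [
    [0,0,0.04],
    [0,0,0.04],
    [0,0,0],
    [0,0,0]
  ],
  "delta_pos": [
    [0,0,0],
    [0,0,0],
    [0,0,0],
    [0,0,0]
  ],
  "gripper": [0,0,0,0]
}}

```text
time: 56.53
tool_pos: [0.4727, -0.0565, 0.1362]
tcp_rot: [3.054, -0.731, 0.0]
wrist_force: [1.3, -2.5, -1.8]
width: 0.204
grip_force: 59.3
```

Run:
```python
from h import *
st()
```

```text
56.5333 [ 0.4727 -0.0565  0.1362] psi -116.91deg z [-0.0002 -0.0012 -1.    ] F [ 1.3187 -2.4697 -1.8018] M [-1.2349 -0.4173  0.0253] w 0.2035515275966294 q6 1.8706353483699505
```

Emit:
{"api": "jog_arm", "payload": {
  "turn": [
    [0,0,0.04],
    [0,0,0.03],
    [0,0,0],
    [0,0,0],
    [0,0,0]
  ],
  "delta_pos": [
    [0,0,0],
    [0,0,0],
    [0,0,0],
    [0,0,0],
    [0,0,0]
  ],
  "gripper": [0,0,0,0,0]
}}

```text
time: 56.95
tool_pos: [0.4726, -0.0564, 0.1363]
tcp_rot: [3.027, -0.837, -0.0]
wrist_force: [1.8, -6.0, -2.9]
width: 0.2
grip_force: 59.3
```

Run:
```python
from h import *
st()
```

```text
56.95 [ 0.4726 -0.0564  0.1363] psi -120.91deg z [-0.0005 -0.001  -1.    ] F [ 1.7796 -6.0455 -2.9086] M [-1.4317 -0.4181  0.0256] w 0.20021755271839306 q6 1.9405142865911458
```

Emit:
{"api": "jog_arm", "payload": {
  "turn": [
    [0,0,0.04],
    [0,0,0.03],
    [0,0,0],
    [0,0,0],
    [0,0,0]
  ],
  "delta_pos": [
    [0,0,0],
    [0,0,0],
    [0,0,0],
    [0,0,0],
    [0,0,0]
  ],
  "gripper": [0,0,0,0,0]
}}

```text
time: 57.37
tool_pos: [0.4725, -0.0564, 0.1362]
tcp_rot: [2.996, -0.942, -0.001]
wrist_force: [1.7, -5.9, -2.3]
width: 0.201
grip_force: 59.3
```

Run:
```python
from h import *
st()
```

```text
57.3667 [ 0.4725 -0.0564  0.1362] psi -124.92deg z [-0.0006 -0.001  -1.    ] F [ 1.6594 -5.8879 -2.3233] M [-1.3514 -0.3304 -0.0162] w 0.2007168707452858 q6 2.01050777328099
```

Emit:
{"api": "jog_arm", "payload": {
  "turn": [
    [0,0,0.04],
    [0,0,0.04],
    [0,0,0],
    [0,0,0],
    [0,0,0]
  ],
  "delta_pos": [
    [0,0,0],
    [0,0,0],
    [0,0,0],
    [0,0,0],
    [0,0,0]
  ],
  "gripper": [0,0,0,0,0]
}}

```text
time: 57.78
tool_pos: [0.4725, -0.0564, 0.1363]
tcp_rot: [2.956, -1.061, -0.0]
wrist_force: [0.9, -5.1, -1.3]
width: 0.199
grip_force: 59.3
```

Run:
```python
from h import *
st()
```

```text
57.7833 [ 0.4725 -0.0564  0.1363] psi -129.49deg z [-0.0007 -0.0011 -1.    ] F [ 0.8752 -5.0972 -1.2787] M [-1.3705 -0.2881  0.2139] w 0.1987732966419654 q6 2.090268195485157
```

Emit:
{"api": "jog_arm", "payload": {
  "turn": [
    [0,0,0.04],
    [0,0,0.04],
    [0,0,0],
    [0,0,0],
    [0,0,0]
  ],
  "delta_pos": [
    [0,0,0],
    [0,0,0],
    [0,0,0],
    [0,0,0],
    [0,0,0]
  ],
  "gripper": [0,0,0,0,0]
}}

```text
time: 58.2
tool_pos: [0.4725, -0.0563, 0.1363]
tcp_rot: [2.911, -1.177, -0.001]
wrist_force: [0.2, -5.1, -1.3]
width: 0.201
grip_force: 59.7
```

Run:
```python
from h import *
st();W=cam("wrist");save(W,"w11.png")
```

```text
58.2 [ 0.4725 -0.0563  0.1363] psi -134.03deg z [-0.0009 -0.0009 -1.    ] F [ 0.1984 -5.1192 -1.3399] M [-1.425  -0.1504  0.7698] w 0.20131499173502249 q6 2.169678693064865
```

The torque of +0.77 N m shows screw 2 at its tight stop. Back off, lift, and turn to the well 1 fitting angle.

Emit:
{"api": "jog_arm", "payload": {
  "turn": [
    [0,0,-0.07],
    [0,0,-0.07],
    [0,0,-0.07],
    [0,0,0],
    [0,0,0],
    [0,0,0],
    [0,0,0],
    [0,0,0],
    [0,0,0],
    [0,0,0],
    [0,0,0],
    [0,0,0]
  ],
  "delta_pos": [
    [0,0,0],
    [0,0,0],
    [0,0,0],
    [0,0,-0.005],
    [0,0,-0.01],
    [0,0,-0.01],
    [0,0,-0.011],
    [0,0,-0.011],
    [0,0,-0.011],
    [0,0,-0.012],
    [0,0,0],
    [0,0,0]
  ],
  "gripper": [0,0,0,0,0,0,0,0,0,0,0,0]
}}

```text
time: 59.25
tool_pos: [0.4738, -0.056, 0.2083]
tcp_rot: [-3.018, 0.871, -0.005]
wrist_force: [-0.7, -0.2, -2.4]
width: 0.199
grip_force: 63.3
```

Emit:
{"api": "jog_arm", "payload": {
  "turn": [
    [0,0,-0.12],
    [0,0,-0.12],
    [0,0,-0.12],
    [0,0,-0.12],
    [0,0,-0.12],
    [0,0,-0.12],
    [0,0,-0.12],
    [0,0,-0.12],
    [0,0,-0.12],
    [0,0,-0.12],
    [0,0,-0.12],
    [0,0,-0.12],
    [0,0,-0.12],
    [0,0,-0.12],
    [0,0,-0.12],
    [0,0,-0.12],
    [0,0,-0.12],
    [0,0,-0.12],
    [0,0,-0.12],
    [0,0,-0.12]
  ],
  "delta_pos": [
    [0,0,0],
    [0,0,0],
    [0,0,0],
    [0,0,0],
    [0,0,0],
    [0,0,0],
    [0,0,0],
    [0,0,0],
    [0,0,0],
    [0,0,0],
    [0,0,0],
    [0,0,0],
    [0,0,0],
    [0,0,0],
    [0,0,0],
    [0,0,0],
    [0,0,0],
    [0,0,0],
    [0,0,0],
    [0,0,0]
  ],
  "gripper": [0,0,0,0,0,0,0,0,0,0,0,0,0,0,0,0,0,0,0,0]
}}

```text
time: 60.92
tool_pos: [0.472, -0.0558, 0.2055]
tcp_rot: [-1.897, -2.502, 0.001]
wrist_force: [-0.3, -0.1, -2.1]
width: 0.201
grip_force: 63.2
```

Run:
```python
from h import *
st();need(.4784,.0438,.206,np.radians(17))
```

```text
60.9167 [ 0.472  -0.0558  0.2055] psi 15.66deg z [-0.0022  0.0004 -1.    ] F [-0.2576 -0.0782 -2.0586] M [ 0.0011 -0.0505 -0.0058] w 0.20078700979379024 q6 -0.4435139876660037
at [ 0.472  -0.0558  0.2055] psi 0.27339498173324955 q6 -0.4435139876660037 | turn [-0.0019 -0.001  -0.0233] then shift [ 0.0934  0.0352 -0.0005]
```

Emit:
{"api": "jog_arm", "payload": {
  "turn": [
    [0,0,-0.02],
    [0,0,0],
    [0,0,0],
    [0,0,0],
    [0,0,0],
    [0,0,0],
    [0,0,0],
    [0,0,0],
    [0,0,0],
    [0,0,0],
    [0,0,0],
    [0,0,0],
    [0,0,0]
  ],
  "delta_pos": [
    [0,0,0],
    [0.0187,0.007,0],
    [0.0187,0.007,0],
    [0.0187,0.007,0],
    [0.0187,0.007,0],
    [0.0187,0.007,0],
    [0,0,0.012],
    [0,0,0.012],
    [0,0,0.01],
    [0,0,0],
    [0,0,0],
    [0,0,0],
    [0,0,0]
  ],
  "gripper": [0,0,0,0,0,0,0,0,0,0,0,0,0]
}}

```text
time: 62.0
tool_pos: [0.4803, 0.0431, 0.173]
tcp_rot: [1.881, 2.515, 0.001]
wrist_force: [-0.3, 0.2, -3.0]
width: 0.201
grip_force: 63.1
```

Run:
```python
from h import *
st();need(.4784,.0438,.158,np.radians(17))
```

```text
62.0 [0.4803 0.0431 0.173 ] psi 16.41deg z [ 0.0007 -0.0001 -1.    ] F [-0.2504  0.2415 -3.0201] M [-0.0432 -0.0163  0.0186] w 0.20123494301867065 q6 -0.24838321744127734
at [0.4803 0.0431 0.173 ] psi 0.28636332416505533 q6 -0.24838321744127734 | turn [ 0.0007  0.0003 -0.0103] then shift [ 0.0012 -0.0016  0.015 ]
```

Emit:
{"api": "jog_arm", "payload": {
  "turn": [
    [0,0,-0.01],
    [0,0,0],
    [0,0,0],
    [0,0,0],
    [0,0,0],
    [0,0,0],
    [0,0,0],
    [0,0,0],
    [0,0,0]
  ],
  "delta_pos": [
    [0.0011,-0.0014,0.002],
    [0,0,0.003],
    [0,0,0.003],
    [0,0,0.003],
    [0,0,0.003],
    [0,0,0],
    [0,0,0],
    [0,0,0],
    [0,0,0]
  ],
  "gripper": [0,0,0,0,0,0,0,0,0]
}}

```text
time: 62.75
tool_pos: [0.4801, 0.0439, 0.1634]
tcp_rot: [1.865, 2.524, 0.002]
wrist_force: [-6.7, -2.5, 21.9]
width: 0.198
grip_force: 67.0
```

Run:
```python
from h import *
st();need(.4784,.0438,.146,np.radians(17))
```

```text
62.75 [0.4801 0.0439 0.1634] psi 17.07deg z [ 0.0039 -0.0009 -1.    ] F [-6.6578 -2.54   21.9189] M [-0.3211  1.849   0.1061] w 0.19846486952422177 q6 -0.2571381981684038
at [0.4801 0.0439 0.1634] psi 0.29798986911562314 q6 -0.2571381981684038 | turn [0.0035 0.002  0.0013] then shift [ 0.0004 -0.0016  0.0174]
```

The key caught the chamfer. Raise it, correct, and retry.

Emit:
{"api": "jog_arm", "payload": {
  "turn": [
    [0,0,0],
    [0,0,0],
    [0,0,0],
    [0,0,0],
    [0,0,0],
    [0,0,0],
    [0,0,0]
  ],
  "delta_pos": [
    [0,0,-0.005],
    [0,0,-0.005],
    [0,-0.0012,0],
    [0,0,0],
    [0,0,0],
    [0,0,0],
    [0,0,0]
  ],
  "gripper": [0,0,0,0,0,0,0]
}}

```text
time: 63.33
tool_pos: [0.4766, 0.0439, 0.1677]
tcp_rot: [-1.867, -2.525, 0.001]
wrist_force: [0.3, 0.4, -3.0]
width: 0.198
grip_force: 63.2
```

Run:
```python
from h import *
st();need(.4784,.0438,.165,np.radians(17))
S=cam("scene");g=cv2.cvtColor(S["im"],cv2.COLOR_RGB2GRAY).astype(int)
for v in(188,200,216,222,226,229,233,236): print(v,g[v,318:346])
```

```text
63.3333 [0.4766 0.0439 0.1677] psi 17.04deg z [-0.0014 -0.0001 -1.    ] F [ 0.3147  0.3941 -2.9571] M [ 0.064  -0.0023 -0.01  ] w 0.19841326397558573 q6 -0.2576037261364427
at [0.4766 0.0439 0.1677] psi 0.2974821628590356 q6 -0.2576037261364427 | turn [-0.0014 -0.0003  0.0008] then shift [-0.0007  0.0017  0.0027]
188 [ 84  84  82  81  82  84  82  83  84  83  76  75  80  88  99 115 117  89
  57  49  51  55  59  82 129 173 188 191]
200 [162 168 168 155 138 127 125 125 136 149 136 130 140 160 180 193 195 189
 189 189 191 190 189 188 185 182 179 171]
216 [ 70  58  49  62  80  91  97 106 118 123 125 140 161 179 188 176 139 116
 113 114 112 112 113 115 118 116 115 115]
222 [113 113 115 117 124 131 137 117 104 112 130 150 171 189 198 192 170 139
 120 114 113 114 114 114 112 113 114 113]
226 [131 141 155 165 166 152 130 130 148 166 183 199 212 220 224 224 217 194
 160 127 115 114 114 113 114 114 114 114]
229 [159 149 143 134 125 115 110 121 141 151 153 156 160 170 184 193 194 180
 151 124 115 114 112 114 114 113 114 114]
233 [ 74  74  75  77  81  91 106 126 141 147 147 148 151 164 184 192 191 177
 150 127 118 114 114 114 114 113 113 114]
236 [ 76  77  76  82  90 101 112 130 142 146 147 148 153 168 185 191 188 168
 137 131 132 122 114 114 114 113 113 112]
```

Emit:
{"api": "jog_arm", "payload": {
  "turn": [
    [0,0,0],
    [0,0,0],
    [0,0,0],
    [0,0,0],
    [0,0,0],
    [0,0,0],
    [0,0,0],
    [0,0,0],
    [0,0,0]
  ],
  "delta_pos": [
    [-0.0003,0.001,0],
    [0,0,0],
    [0,0,0],
    [0,0,0],
    [0,0,0.002],
    [0,0,0.002],
    [0,0,0],
    [0,0,0],
    [0,0,0]
  ],
  "gripper": [0,0,0,0,0,0,0,0,0]
}}

```text
time: 64.13
tool_pos: [0.4779, 0.0439, 0.1644]
tcp_rot: [-1.867, -2.526, 0.001]
wrist_force: [0.5, 0.3, -2.8]
width: 0.202
grip_force: 63.2
```

Run:
```python
from h import *
st();need(.4782,.0440,.16,np.radians(17))
```

```text
64.1333 [0.4779 0.0439 0.1644] psi 17.05deg z [-0.0005 -0.0001 -1.    ] F [ 0.4654  0.2831 -2.8334] M [-0.02    0.0005 -0.0122] w 0.20171193299775922 q6 -0.25771707792307663
at [0.4779 0.0439 0.1644] psi 0.29750113296989095 q6 -0.25771707792307663 | turn [-0.0005 -0.0001  0.0008] then shift [0.     0.0003 0.0044]
```

Emit:
{"api": "jog_arm", "payload": {
  "turn": [
    [0,0,0],
    [0,0,0],
    [0,0,0],
    [0,0,0],
    [0,0,0],
    [0,0,0],
    [0,0,0],
    [0,0,0]
  ],
  "delta_pos": [
    [0,0,0.002],
    [0,0,0.002],
    [0,0,0.002],
    [0,0,0.002],
    [0,0,0],
    [0,0,0],
    [0,0,0],
    [0,0,0]
  ],
  "gripper": [0,0,0,0,0,0,0,0]
}}

```text
time: 64.8
tool_pos: [0.4817, 0.0435, 0.163]
tcp_rot: [1.863, 2.521, 0.006]
wrist_force: [-5.6, -3.5, 26.0]
width: 0.197
grip_force: 68.2
```

Run:
```python
from h import *
st()
```

```text
64.8 [0.4817 0.0435 0.163 ] psi 17.07deg z [ 0.0079 -0.001  -1.    ] F [-5.6041 -3.5274 26.0115] M [-0.4176  1.5356  0.0429] w 0.1972415820561881 q6 -0.2577835646364565
```

Emit:
{"api": "jog_arm", "payload": {
  "turn": [
    [0,0,0],
    [0,0,0],
    [0,0,0],
    [0,0,0],
    [0,0,0],
    [0,0,0],
    [0,0,0],
    [0,0,0]
  ],
  "delta_pos": [
    [0,0,-0.004],
    [0,0,-0.004],
    [0,0,-0.002],
    [0,0,0],
    [0,0,0],
    [0,0,0],
    [0,0,0],
    [0,0,0]
  ],
  "gripper": [0,0,0,0,0,0,0,0]
}}

```text
time: 65.47
tool_pos: [0.4777, 0.0439, 0.1659]
tcp_rot: [-1.867, -2.525, 0.001]
wrist_force: [-0.4, -0.5, -1.9]
width: 0.195
grip_force: 63.6
```

Run:
```python
from h import *
st();W=cam("wrist");im=W["im"];w4=cv2.imread("pics/w4.png")[:,:,::-1];w6=cv2.imread("pics/w6.png")[:,:,::-1]
w4=cv2.resize(w4,(200,200),interpolation=cv2.INTER_AREA)
f=lambda col:(col[:,0].astype(int)-col[:,1]) 
for n,a,u0,v0 in(("now",im,0,0),("w6",w6,0,0),("w4",w4,220,80)):
    r=(a[...,0].astype(int)-np.maximum(a[...,1],a[...,2]))[:, 318-u0:328-u0].mean(1)
    v=np.arange(len(r))+v0;k=(v>150)&(v<345);k=k&(v<v0+len(r))
    print(n,[(int(a),int(b)) for a,b in zip(v[k],r[k])][:30]);
    hi=v[k][(r[k]>40)];print(n,"first",hi[0],"gaps",[(int(hi[i]),int(hi[i+1])) for i in range(len(hi)-1) if hi[i+1]-hi[i]>2])
    m=(a[...,0].astype(int)-np.maximum(a[...,1],a[...,2])>40)
    for vv in(185,200,220): 
        xs=np.nonzero(m[vv-v0,290-u0:350-u0])[0]+290;print(vv,xs.min(),xs.max())
```

```text
65.4667 [0.4777 0.0439 0.1659] psi 17.05deg z [-0.0013 -0.0001 -1.    ] F [-0.4193 -0.4767 -1.9301] M [-0.0096 -0.0164  0.0108] w 0.19546990949503945 q6 -0.25772742785755914
now [(151, 4), (152, 4), (153, 3), (154, 3), (155, 3), (156, 3), (157, 4), (158, 4), (159, 3), (160, 4), (161, 4), (162, 3), (163, 4), (164, 4), (165, 3), (166, 22), (167, 42), (168, 50), (169, 52), (170, 52), (171, 54), (172, 59), (173, 69), (174, 80), (175, 89), (176, 99), (177, 106), (178, 110), (179, 115), (180, 120)]
now first 167 gaps [(262, 307)]
185 300 343
200 300 342
220 301 342
w6 [(151, 3), (152, 4), (153, 4), (154, 4), (155, 3), (156, 5), (157, 3), (158, 4), (159, 4), (160, 4), (161, 3), (162, 4), (163, 4), (164, 4), (165, 25), (166, 47), (167, 48), (168, 51), (169, 52), (170, 64), (171, 75), (172, 87), (173, 100), (174, 107), (175, 111), (176, 115), (177, 118), (178, 122), (179, 125), (180, 128)]
w6 first 166 gaps [(260, 307)]
185 301 344
200 301 343
220 302 343
w4 [(151, -97), (152, -101), (153, -103), (154, -104), (155, -103), (156, -103), (157, -104), (158, -103), (159, -103), (160, -104), (161, -103), (162, -103), (163, -106), (164, -99), (165, -14), (166, 45), (167, 49), (168, 52), (169, 52), (170, 59), (171, 63), (172, 70), (173, 75), (174, 77), (175, 78), (176, 80), (177, 80), (178, 80), (179, 82), (180, 81)]
w4 first 166 gaps []
185 301 343
200 301 342
220 302 342
```

Emit:
{"api": "jog_arm", "payload": {
  "turn": [
    [0,-0.012,0],
    [0,-0.012,0],
    [0,0,0],
    [0,0,0],
    [0,0,0],
    [0,0,0],
    [0,0,0]
  ],
  "delta_pos": [
    [0,0.0003,0],
    [0,0,0],
    [0,0,0],
    [0,0,0],
    [0,0,0],
    [0,0,0],
    [0,0,0]
  ],
  "gripper": [0,0,0,0,0,0,0]
}}

```text
time: 66.1
tool_pos: [0.4784, 0.044, 0.1665]
tcp_rot: [1.856, 2.511, -0.022]
wrist_force: [1.3, -0.7, -2.5]
width: 0.199
grip_force: 63.6
```

Run:
```python
from h import *
st();need(.4782,.0439,.165,np.radians(17))
S=cam("scene");g=cv2.cvtColor(S["im"],cv2.COLOR_RGB2GRAY).astype(int)
for v in(229,233,236): print(v,g[v,318:346])
save(S,"s12.png",(300,150,400,250),6)
```

```text
66.1 [0.4784 0.044  0.1665] psi 17.05deg z [ 0.007  -0.023  -0.9997] F [ 1.2697 -0.6594 -2.5063] M [ 0.0522  0.014  -0.0225] w 0.1992118060485777 q6 -0.22928481298320547
at [0.4784 0.044  0.1665] psi 0.29755048934850187 q6 -0.22928481298320547 | turn [-0.0001  0.024   0.0008] then shift [-0.0001 -0.0002  0.0015]
229 [151 145 141 131 125 117 108 113 128 141 147 150 152 158 174 191 194 187
 164 134 115 112 113 112 113 114 113 112]
233 [ 74  75  75  75  77  86  97 115 137 144 147 147 148 157 174 187 190 184
 163 136 119 114 114 112 113 114 113 113]
236 [ 78  76  76  82  91  97 100 113 135 144 146 146 149 158 177 189 189 178
 152 138 134 123 115 112 112 112 112 113]
```

Emit:
{"api": "jog_arm", "payload": {
  "turn": [
    [0,0,0],
    [0,0,0],
    [0,0,0],
    [0,0,0],
    [0,0,0],
    [0,0,0],
    [0,0,0]
  ],
  "delta_pos": [
    [0,0,0.002],
    [0,0,0.002],
    [0,0,0.002],
    [0,0,0],
    [0,0,0],
    [0,0,0],
    [0,0,0]
  ],
  "gripper": [0,0,0,0,0,0,0]
}}

```text
time: 66.73
tool_pos: [0.4785, 0.0439, 0.1605]
tcp_rot: [1.856, 2.511, -0.022]
wrist_force: [-0.1, -0.2, -2.5]
width: 0.2
grip_force: 63.6
```

Run:
```python
from h import *
st();need(.4782,.0439,.15,np.radians(17))
```

```text
66.7333 [0.4785 0.0439 0.1605] psi 17.05deg z [ 0.007  -0.023  -0.9997] F [-0.1492 -0.1666 -2.4647] M [ 0.0209  0.0112 -0.0138] w 0.19984035084739735 q6 -0.22919322563168415
at [0.4785 0.0439 0.1605] psi 0.2974979659782343 q6 -0.22919322563168415 | turn [-0.      0.024   0.0008] then shift [ 0.0001 -0.0003  0.0105]
```

It is in the mouth with no contact. Continue down.

Emit:
{"api": "jog_arm", "payload": {
  "turn": [
    [0,0,0],
    [0,0,0],
    [0,0,0],
    [0,0,0],
    [0,0,0],
    [0,0,0],
    [0,0,0],
    [0,0,0],
    [0,0,0],
    [0,0,0]
  ],
  "delta_pos": [
    [0,0,0.002],
    [0,0,0.002],
    [0,0,0.002],
    [0,0,0.002],
    [0,0,0.002],
    [0,0,0.002],
    [0,0,0.002],
    [0,0,0],
    [0,0,0],
    [0,0,0]
  ],
  "gripper": [0,0,0,0,0,0,0,0,0,0]
}}

```text
time: 67.57
tool_pos: [0.4785, 0.0435, 0.1464]
tcp_rot: [1.856, 2.511, -0.023]
wrist_force: [-0.2, -0.2, -3.0]
width: 0.2
grip_force: 63.5
```

Run:
```python
from h import *
st()
```

```text
67.5667 [0.4785 0.0435 0.1464] psi 17.05deg z [ 0.0068 -0.0232 -0.9997] F [-0.2147 -0.2463 -3.0335] M [-0.1684 -0.0709  0.0333] w 0.19953876652035954 q6 -0.22901450134769002
```

Emit:
{"api": "jog_arm", "payload": {
  "turn": [
    [0,0,0],
    [0,0,0],
    [0,0,0],
    [0,0,0],
    [0,0,0],
    [0,0,0],
    [0,0,0]
  ],
  "delta_pos": [
    [0,0,0.002],
    [0,0,0.002],
    [0,0,0.002],
    [0,0,0.002],
    [0,0,0.0015],
    [0,0,0],
    [0,0,0]
  ],
  "gripper": [0,0,0,0,0,0,0]
}}

```text
time: 68.15
tool_pos: [0.4784, 0.0433, 0.1368]
tcp_rot: [1.856, 2.511, -0.023]
wrist_force: [0.4, -0.2, -2.9]
width: 0.2
grip_force: 63.5
```

Run:
```python
from h import *
st()
```

```text
68.15 [0.4784 0.0433 0.1368] psi 17.05deg z [ 0.0065 -0.023  -0.9997] F [ 0.4372 -0.201  -2.8943] M [-0.0458 -0.0736 -0.0217] w 0.2000567059128228 q6 -0.2288505321704902
```

Emit:
{"api": "jog_arm", "payload": {
  "turn": [
    [0.0019,0,0.08],
    [0.0019,0,0.08],
    [0.0019,0,0.08],
    [0.0019,0,0.08],
    [0.0019,0,0.08],
    [0.0019,0,0.08],
    [0.0019,0,0.08],
    [0.0019,0,0.08],
    [0.0019,0,0.08],
    [0.0019,0,0.08],
    [0.0019,0,0.08],
    [0.0019,0,0.08],
    [0.0019,0,0.08],
    [0.0019,0,0.08],
    [0,0,0],
    [0,0,0]
  ],
  "delta_pos": [
    [0,0,0],
    [0,0,0],
    [0,0,0],
    [0,0,0],
    [0,0,0],
    [0,0,0],
    [0,0,0],
    [0,0,0],
    [0,0,0],
    [0,0,0],
    [0,0,0],
    [0,0,0],
    [0,0,0],
    [0,0,0],
    [0,0,0],
    [0,0,0]
  ],
  "gripper": [0,0,0,0,0,0,0,0,0,0,0,0,0,0,0,0]
}}

```text
time: 69.48
tool_pos: [0.4783, 0.0429, 0.137]
tcp_rot: [2.914, 1.148, -0.036]
wrist_force: [-0.2, -2.1, -1.8]
width: 0.196
grip_force: 63.6
```

Run:
```python
from h import *
st()
```

```text
69.4833 [0.4783 0.0429 0.137 ] psi -47.01deg z [-0.018  -0.0174 -0.9997] F [-0.1632 -2.055  -1.7552] M [-0.686   0.1231 -0.0528] w 0.19636342927608688 q6 0.8790028932055475
```

Emit:
{"api": "jog_arm", "payload": {
  "turn": [
    [0.0019,0,0.08],
    [0.0019,0,0.08],
    [0.0012,0,0.05],
    [0,0,0],
    [0,0,0],
    [0,0,0]
  ],
  "delta_pos": [
    [0,0,0],
    [0,0,0],
    [0,0,0],
    [0,0,0],
    [0,0,0],
    [0,0,0]
  ],
  "gripper": [0,0,0,0,0,0]
}}

```text
time: 69.98
tool_pos: [0.4783, 0.043, 0.137]
tcp_rot: [3.021, 0.836, -0.037]
wrist_force: [-0.7, -3.7, -0.9]
width: 0.196
grip_force: 63.7
```

Run:
```python
from h import *
st()
```

```text
69.9833 [0.4783 0.043  0.137 ] psi -59.05deg z [-0.0209 -0.0132 -0.9997] F [-0.7232 -3.6682 -0.9258] M [-0.9494  0.2458  0.0404] w 0.1964106486246427 q6 1.083872915928875
```

Emit:
{"api": "jog_arm", "payload": {
  "turn": [
    [0.001,0,0.04],
    [0.001,0,0.04],
    [0,0,0],
    [0,0,0],
    [0,0,0]
  ],
  "delta_pos": [
    [0,0,0],
    [0,0,0],
    [0,0,0],
    [0,0,0],
    [0,0,0]
  ],
  "gripper": [0,0,0,0,0]
}}

```text
time: 70.4
tool_pos: [0.4784, 0.0431, 0.1369]
tcp_rot: [3.053, 0.714, -0.037]
wrist_force: [-1.0, -3.9, -1.3]
width: 0.195
grip_force: 63.8
```

Run:
```python
from h import *
st()
```

```text
70.4 [0.4784 0.0431 0.1369] psi -63.66deg z [-0.0219 -0.0113 -0.9997] F [-1.0468 -3.8953 -1.2768] M [-1.0529  0.3804  0.1918] w 0.19507622643133052 q6 1.1620731132674151
```

Emit:
{"api": "jog_arm", "payload": {
  "turn": [
    [0.001,0,0.04],
    [0.001,0,0.04],
    [0,0,0],
    [0,0,0],
    [0,0,0]
  ],
  "delta_pos": [
    [0,0,0],
    [0,0,0],
    [0,0,0],
    [0,0,0],
    [0,0,0]
  ],
  "gripper": [0,0,0,0,0]
}}

```text
time: 70.82
tool_pos: [0.4784, 0.0432, 0.1369]
tcp_rot: [3.08, 0.593, -0.037]
wrist_force: [-2.1, -4.2, -1.2]
width: 0.196
grip_force: 64.2
```

Run:
```python
from h import *
st()
```

```text
70.8167 [0.4784 0.0432 0.1369] psi -68.22deg z [-0.0225 -0.0095 -0.9997] F [-2.1074 -4.2306 -1.1861] M [-1.2086  0.4613  0.8325] w 0.19571542182388219 q6 1.2395136884344027
```

Both screws are tight (0.83 N m at the stop). Back off, lift, and return the key.

Emit:
{"api": "jog_arm", "payload": {
  "turn": [
    [-0.0018,0,-0.073],
    [-0.0018,0,-0.073],
    [-0.0018,0,-0.073],
    [0,0,0],
    [0,0,0],
    [0,0,0],
    [0,0,0],
    [0,0,0],
    [0,0,0],
    [0,0,0],
    [0,0,0],
    [0,0,0],
    [0,0,0]
  ],
  "delta_pos": [
    [0,0,0],
    [0,0,0],
    [0,0,0],
    [-0.0001,0,-0.005],
    [-0.0002,0,-0.01],
    [-0.0002,0,-0.01],
    [-0.0003,0,-0.011],
    [-0.0003,0,-0.011],
    [-0.0003,0,-0.012],
    [-0.0003,0,-0.012],
    [0,0,0],
    [0,0,0],
    [0,0,0]
  ],
  "gripper": [0,0,0,0,0,0,0,0,0,0,0,0,0]
}}

```text
time: 71.9
tool_pos: [0.4784, 0.0434, 0.208]
tcp_rot: [2.996, 0.922, -0.036]
wrist_force: [-0.0, 0.2, -2.6]
width: 0.199
grip_force: 63.7
```

Run:
```python
from h import *
st()
p,R,ps,s=pose()
print("shift in tool axes, no turn:",R.T@(np.array([.4254,-.3133,.208])-p))
```

```text
71.9 [0.4784 0.0434 0.208 ] psi -55.80deg z [-0.0198 -0.0134 -0.9997] F [-0.0228  0.2313 -2.6226] M [ 0.0212 -0.0129 -0.0153] w 0.19855528394540298 q6 1.026411123809635
shift in tool axes, no turn: [-0.2442  0.2653  0.0058]
```

Emit:
{"api": "jog_arm", "payload": {
  "turn": [
    [0,0,0],
    [0,0,0],
    [0,0,0],
    [0,0,0],
    [0,0,0],
    [0,0,0],
    [0,0,0],
    [0,0,0],
    [0,0,0],
    [0,0,0],
    [0,0,0],
    [0,0,0],
    [0,0,0],
    [0,0,0],
    [0,0,0],
    [0,0,0]
  ],
  "delta_pos": [
    [-0.0222,0.0241,0.0005],
    [-0.0222,0.0241,0.0005],
    [-0.0222,0.0241,0.0005],
    [-0.0222,0.0241,0.0005],
    [-0.0222,0.0241,0.0005],
    [-0.0222,0.0241,0.0005],
    [-0.0222,0.0241,0.0005],
    [-0.0222,0.0241,0.0005],
    [-0.0222,0.0241,0.0005],
    [-0.0222,0.0242,0.0005],
    [-0.0222,0.0242,0.0005],
    [0,0,0],
    [0,0,0],
    [0,0,0],
    [0,0,0],
    [0,0,0]
  ],
  "gripper": [0,0,0,0,0,0,0,0,0,0,0,0,0,0,0,0]
}}

```text
time: 73.23
tool_pos: [0.4257, -0.3121, 0.208]
tcp_rot: [2.996, 0.924, -0.036]
wrist_force: [-0.7, 0.0, -2.1]
width: 0.201
grip_force: 63.6
```

Run:
```python
from h import *
st()
p,R,ps,s=pose()
print(R.T@(np.array([.4254,-.3133,.175])-p))
```

```text
73.2333 [ 0.4257 -0.3121  0.208 ] psi -55.72deg z [-0.0204 -0.0128 -0.9997] F [-0.7441  0.0209 -2.1428] M [-0.0109 -0.0184  0.0417] w 0.2006063406044861 q6 0.31636783185593115
[-0.0001  0.0009  0.033 ]
```

Emit:
{"api": "jog_arm", "payload": {
  "turn": [
    [0,0,0],
    [0,0,0],
    [0,0,0],
    [0,0,0],
    [0,0,0],
    [0,0,0],
    [0,0,0],
    [0,0,0]
  ],
  "delta_pos": [
    [-0.0001,0.0005,0.008],
    [0,0,0.008],
    [0,0,0.008],
    [0,0,0.006],
    [0,0,0],
    [0,0,0],
    [0,0,0],
    [0,0,0]
  ],
  "gripper": [0,0,0,0,0,0,0,0]
}}

```text
time: 73.9
tool_pos: [0.4256, -0.3145, 0.1789]
tcp_rot: [2.995, 0.921, -0.035]
wrist_force: [-0.5, -0.3, -2.4]
width: 0.2
grip_force: 63.5
```

Run:
```python
from h import *
st()
p,R,ps,s=pose()
print(R.T@(np.array([.4254,-.3133,.16])-p))
```

```text
73.9 [ 0.4256 -0.3145  0.1789] psi -55.80deg z [-0.019  -0.0142 -0.9997] F [-0.5396 -0.289  -2.4242] M [ 0.0038 -0.0362  0.0087] w 0.1998773545175091 q6 0.31588070983921557
[ 0.001  -0.0012  0.0189]
```

Emit:
{"api": "jog_arm", "payload": {
  "turn": [
    [0,0,0],
    [0,0,0],
    [0,0,0],
    [0,0,0],
    [0,0,0],
    [0,0,0],
    [0,0,0],
    [0,0,0],
    [0,0,0],
    [0,0,0]
  ],
  "delta_pos": [
    [0.0008,-0.001,0],
    [0,0,0],
    [0,0,0.003],
    [0,0,0.003],
    [0,0,0.003],
    [0,0,0.003],
    [0,0,0.003],
    [0,0,0],
    [0,0,0],
    [0,0,0]
  ],
  "gripper": [0,0,0,0,0,0,0,0,0,0]
}}

```text
time: 74.73
tool_pos: [0.4251, -0.3132, 0.1634]
tcp_rot: [2.996, 0.922, -0.036]
wrist_force: [-0.1, 0.2, -2.2]
width: 0.198
grip_force: 63.6
```

Run:
```python
from h import *
st()
p,R,ps,s=pose()
print(R.T@(np.array([.4254,-.3133,.1245])-p))
```

```text
74.7333 [ 0.4251 -0.3132  0.1634] psi -55.80deg z [-0.0197 -0.0136 -0.9997] F [-0.1012  0.1603 -2.1913] M [0.0117 0.0294 0.0082] w 0.1977790783342694 q6 0.31800562101549007
[0.0011 0.0003 0.0389]
```

Emit:
{"api": "jog_arm", "payload": {
  "turn": [
    [0,0,0],
    [0,0,0],
    [0,0,0],
    [0,0,0],
    [0,0,0],
    [0,0,0],
    [0,0,0],
    [0,0,0],
    [0,0,0],
    [0,0,0],
    [0,0,0],
    [0,0,0]
  ],
  "delta_pos": [
    [0.0001,0,0.003],
    [0.0001,0,0.004],
    [0.0001,0,0.005],
    [0.0001,0,0.005],
    [0.0001,0,0.005],
    [0.0001,0,0.005],
    [0.0001,0,0.005],
    [0.0001,0,0.004],
    [0.0001,0,0.002],
    [0,0,0],
    [0,0,0],
    [0,0,0]
  ],
  "gripper": [0,0,0,0,0,0,0,0,0,0,0,0]
}}

```text
time: 75.73
tool_pos: [0.4252, -0.3133, 0.1256]
tcp_rot: [2.995, 0.922, -0.036]
wrist_force: [0.1, 0.2, -2.8]
width: 0.197
grip_force: 63.6
```

Run:
```python
from h import *
st()
```

```text
75.7333 [ 0.4252 -0.3133  0.1256] psi -55.80deg z [-0.0195 -0.0139 -0.9997] F [ 0.0632  0.2451 -2.8406] M [ 0.039  -0.0414  0.0231] w 0.19723656646183474 q6 0.3201832886908246
```

Emit:
{"api": "jog_arm", "payload": {
  "turn": [
    [0,0,0],
    [0,0,0],
    [0,0,0],
    [0,0,0],
    [0,0,0],
    [0,0,0],
    [0,0,0],
    [0,0,0],
    [0,0,0],
    [0,0,0],
    [0,0,0],
    [0,0,0],
    [0,0,0],
    [0,0,0],
    [0,0,0]
  ],
  "delta_pos": [
    [0,0,0.0012],
    [0,0,0],
    [0,0,0],
    [0,0,0],
    [0,0,0],
    [0,0,0],
    [0,0,0],
    [0,0,-0.015],
    [0,0,-0.025],
    [0,0,-0.03],
    [0,0,-0.03],
    [0,0,-0.03],
    [0,0,-0.03],
    [0,0,0],
    [0,0,0]
  ],
  "gripper": [0,0,0.085,0.085,0.085,0.085,0.085,0.085,0.085,0.085,0.085,0.085,0.085,0.085,0.085]
}}

```text
time: 76.98
tool_pos: [0.4295, -0.312, 0.2871]
tcp_rot: [2.991, 0.92, -0.031]
wrist_force: [-0.0, -0.6, -0.5]
width: 0.995
grip_force: 0.0
```

Emit:
{"api": "jog_arm", "payload": {
  "turn": [
    [0,0,0],
    [0,0,0],
    [0,0,0],
    [0,0,0],
    [0,0,0],
    [0,0,0]
  ],
  "delta_pos": [
    [0,-0.03,0],
    [0,-0.03,0],
    [0,-0.03,0],
    [0,-0.03,0],
    [0,0,0],
    [0,0,0]
  ],
  "gripper": [0.085,0.085,0.085,0.085,0.085,0.085]
}}

```text
time: 77.48
tool_pos: [0.3595, -0.2106, 0.2826]
tcp_rot: [2.996, 0.924, -0.038]
wrist_force: [0.0, 0.4, 0.3]
width: 0.997
grip_force: 0.0
```

Run:
```python
from h import *
st();S=cam("scene");T=cam("top")
a=S["im"][140:290,270:510];b=T["im"][170:290,280:480]
A=cv2.resize(a,(768,480));
cv2.imwrite("pics/fin.png",A[:,:,::-1])
for q in blobs(T["im"],"red",(430,230,480,295),40): print(q[0],q[1])
for q in blobs(S["im"],"red",(440,150,510,195),40): print(q[0],q[1])
m=[q for q in blobs(T["im"],"red",(430,230,480,295),40)];n=[q for q in blobs(S["im"],"red",(440,150,510,195),40)]
if len(m)==2 and len(n)==2: print(tri([(T,*((m[0][1]+m[1][1])/2)),(S,*((n[0][1]+n[1][1])/2))]))
```

```text
77.4833 [ 0.3595 -0.2106  0.2826] psi -55.73deg z [-0.0212 -0.0128 -0.9997] F [0.0143 0.4296 0.2515] M [-0.0308 -0.0128  0.0051] w 0.9973460847675303 q6 0.4060895944441501
128 [451.  253.6]
169 [461.4 168.7]
```

View pics/fin.png

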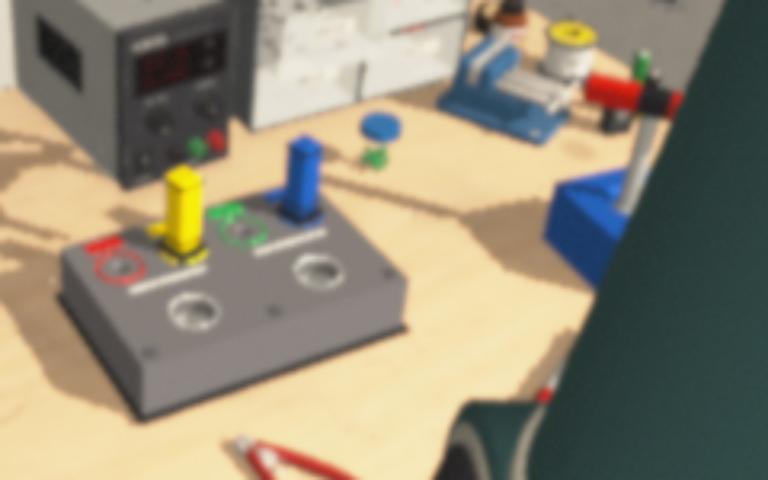

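The final view shows both probes home and upright, yellow (183,215) and blue (303,182). The key is in its stand with the band at (655,98), the same height as before.

```bash
python3 -c "
from h import *
print(ticket.finish_job())"
```

```text
the job is handed in; nothing more can be done
None
```

The job is handed in at about 77 s of the 210 s: both screws were opened, the only two probes present (yellow and blue) went fully home in their own openings, both screws were tightened to their stops, and the key stands back in its stand; the hand-in gave no verdict.

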